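Clean, refill and lock a lamp housing

TASK

Use the scraper block to wipe every ceramic chip along the open lamp housing and off its end into the blue waste tray, without touching the chips with your fingers, then put the scraper back upright on its stand. Then lay every loose driver block down on the housing's floor, wholly inside it, shut the cover fully, and only then turn both wing knobs until their red ends point square to the far edge, so that the hidden tongues lie behind the lip. Leave the other things on the bench where they are.

Things in the scene. Friction and masses are not known exactly. Their poses are not given: they have to be found in the camera images.
- housing: Fixed lamp housing: sheet channel 260 long (y), 130 wide (x), on blocks; origin under its centre at bench level, z up. Dark floor, top 50 above bench; walls 3 thick at x -63.5 and +63.5, up to 88; steel lip 3 thick turns inwards along the top of the far (+x) wall, free edge at x +46. Both ends (y -130, +130) open, level with the floor. The cover's hinge line runs along y at x -65, 88 above bench
- cover (a joint): opening angle of the cover, rad: 0 shut flat on the housing, 1.57 upright, starts 1.65 to 1.95 (leaning back towards the robot). Light-grey plate 130 wide, 258 long, 4 thick, two wing knobs on its outside. Stiff hinge (about 0.32 N m), stays where left; pushing the outer face near its free edge (130 from the hinge line) over and down shuts it, to a stop at 0
- wing_left (a joint): angle of the left wing knob on its pin square to the cover (friction 0.05 N m, stays where left, stops at -0.5 and 2.0). 0: wing along the housing, red end to housing -y, tongue withdrawn. Seen from above on the shut cover it grows anticlockwise; at 1.57 the red end points to housing +x, square to the lip, tongue fully behind it. Starts -0.3 to 0.3
- wing_right (a joint): angle of the right wing knob on its pin square to the cover (friction 0.05 N m, stays where left, stops at -0.5 and 2.0). 0: wing along the housing, red end to housing -y, tongue withdrawn. Seen from above on the shut cover it grows anticlockwise; at 1.57 the red end points to housing +x, square to the lip, tongue fully behind it. Starts -0.3 to 0.3
- wing_left_grip (a point): centre of the left wing, an upright black bar 48 long, 10 thick, 26 high with a red end, on the cover's outside, 97 from the hinge line, at +75 along housing y. Its y axis runs along the wing away from the red end, x across the 10, z out of the cover. With the cover shut this point is 112 above the bench, the wing spans 99 to 125, the cover's top is at 92
- wing_right_grip (a point): centre of the right wing, an upright black bar 48 long, 10 thick, 26 high with a red end, on the cover's outside, 97 from the hinge line, at -75 along housing y. Its y axis runs along the wing away from the red end, x across the 10, z out of the cover. With the cover shut this point is 112 above the bench, the wing spans 99 to 125, the cover's top is at 92
- tongue_left_tip (a point): tip of the steel cam tongue of the left wing, hidden inside the cover: 26 from the knob's axis, under the red wing end, 8.5 below the cover's underside, so that it passes under the 3 thick lip
- tongue_right_tip (a point): tip of the steel cam tongue of the right wing, hidden inside the cover: 26 from the knob's axis, under the red wing end, 8.5 below the cover's underside, so that it passes under the 3 thick lip
- tray: Fixed blue waste tray, 150 (x) by 130 (y) by 38 high, walls and floor 4, open top; origin under its centre at bench level, axes parallel to the housing's. Stands against one open end of the housing, left or right (centre 196 from the housing's centre along housing y), rim 12 below the channel floor: what is pushed over that end drops in
- stand: Fixed scraper stand at the housing's other end: wooden block with black rubber top, 150 (x) by 130 (y), top 50 above the bench, level with the channel floor and touching its end; origin under its centre at bench level, axes parallel to the housing's, centre 196 from the housing's centre
- scraper: Loose scraper block, about 0.18 kg, upright: orange foot 92 (x) by 40 (y) by 22 high, on it an upright wooden grip 44 (x) by 24 (y) from 22 to 90 high. Origin under the centre of its foot, z up. Starts near the middle of the stand, long side roughly across the channel; the foot can slide level from the stand into the channel, also under the lip
- chip1: Loose cream-white ceramic chip, about 22 by 16 and 9 high, 11 g, lying on the channel floor at the start; origin at the centre of its underside. May be absent (3 to 6 chips are there)
- chip2: Loose cream-white ceramic chip, about 22 by 16 and 9 high, 11 g, lying on the channel floor at the start; origin at the centre of its underside. May be absent (3 to 6 chips are there)
- chip3: Loose cream-white ceramic chip, about 22 by 16 and 9 high, 11 g, lying on the channel floor at the start; origin at the centre of its underside. May be absent (3 to 6 chips are there)
- chip4: Loose cream-white ceramic chip, about 22 by 16 and 9 high, 11 g, lying on the channel floor at the start; origin at the centre of its underside. May be absent (3 to 6 chips are there)
- chip5: Loose cream-white ceramic chip, about 22 by 16 and 9 high, 11 g, lying on the channel floor at the start; origin at the centre of its underside. May be absent (3 to 6 chips are there)
- chip6: Loose cream-white ceramic chip, about 22 by 16 and 9 high, 11 g, lying on the channel floor at the start; origin at the centre of its underside. May be absent (3 to 6 chips are there)
- driver1: Loose lamp driver block: grey box with green ends, 70 (x) by 28 (y) by 24 high, 80 g, lying on the bench beside the housing; origin at the centre of its underside, z up. Fits across or along the channel; below the lip there is room for 35. May be absent (1 or 2 are there)
- driver2: Loose lamp driver block: grey box with green ends, 70 (x) by 28 (y) by 24 high, 80 g, lying on the bench beside the housing; origin at the centre of its underside, z up. Fits across or along the channel; below the lip there is room for 35. May be absent (1 or 2 are there)
- bulb_pack1: Bystander: carton with a blue band, 60 x 60 x 110 high, origin under its centre
- bulb_pack2: Bystander: white carton with a green band, 60 x 60 x 110 high, origin under its centre
- screwdriver: Bystander: screwdriver lying on the bench, about 200 long along its x, origin under its middle
- mug: Bystander: blue mug, 80 across, 90 high, origin under its centre
- spot: Bystander: small spotlight on a white foot 80 across, 95 high, origin under its centre

How it is judged (in metres and radians):
On the way, in this order (a step that is already met when the one before it is completed fails the run):
1. every chip lies in the waste tray (x of chip1 in the frame of tray between -0.075 and 0.075 m and y of chip1 in the frame of tray between -0.066 and 0.066 m and z of chip1 in the frame of tray between -0.005 and 0.042 m and x of chip2 in the frame of tray between -0.075 and 0.075 m and y of chip2 in the frame of tray between -0.066 and 0.066 m and z of chip2 in the frame of tray between -0.005 and 0.042 m and x of chip3 in the frame of tray between -0.075 and 0.075 m and y of chip3 in the frame of tray between -0.066 and 0.066 m and z of chip3 in the frame of tray between -0.005 and 0.042 m and x of chip4 in the frame of tray between -0.075 and 0.075 m and y of chip4 in the frame of tray between -0.066 and 0.066 m and z of chip4 in the frame of tray between -0.005 and 0.042 m and x of chip5 in the frame of tray between -0.075 and 0.075 m and y of chip5 in the frame of tray between -0.066 and 0.066 m and z of chip5 in the frame of tray between -0.005 and 0.042 m and x of chip6 in the frame of tray between -0.075 and 0.075 m and y of chip6 in the frame of tray between -0.066 and 0.066 m and z of chip6 in the frame of tray between -0.005 and 0.042 m), for 0.2 s.
2. the scraper stands upright on its stand, let go (x of scraper in the frame of stand between -0.075 and 0.075 m and y of scraper in the frame of stand between -0.065 and 0.065 m and z of scraper in the frame of stand between 0.044 and 0.058 m and angle between scraper's own z axis and vertical below 0.15 rad and contact force between the fingers and scraper below 0.2 N), for 0.2 s.
3. every driver block lies inside the housing, let go (x of driver1 in the frame of housing between -0.06 and 0.06 m and y of driver1 in the frame of housing between -0.115 and 0.115 m and z of driver1 in the frame of housing between 0.044 and 0.07 m and contact force between the fingers and driver1 below 0.2 N and linear speed of each of driver1, driver2 below 0.03 m/s and x of driver2 in the frame of housing between -0.06 and 0.06 m and y of driver2 in the frame of housing between -0.115 and 0.115 m and z of driver2 in the frame of housing between 0.044 and 0.07 m and contact force between the fingers and driver2 below 0.2 N), for 0.2 s.
4. the cover is shut while both tongues are still withdrawn (value of joint cover below 0.04 rad and value of joint each of wing_left, wing_right below 0.8 rad), for 0.2 s.
At the end, for the whole second after the job is handed in: Every chip lies in the tray; the scraper stands upright (within 0.15 rad) and still on the stand; every driver block lies still inside the housing; the cover is shut within 0.04 rad; both tongue tips reach at least 8 mm behind the edge of the lip (wings within 0.5 rad of square to it) (all of step 1 and all of step 2 and all of step 3 and value of joint cover below 0.04 rad and x of each of tongue_left_tip, tongue_right_tip in the frame of housing above 0.054 m and linear speed of scraper below 0.02 m/s); the robot touches nothing.
It fails at once if a bystander is moved more than 40 mm (distance of any of bulb_pack1, bulb_pack2, screwdriver, mug, spot from where it was at the start of the episode above 0.04 m).
It fails at once if the fingers touch a chip (contact force between the fingers and chip1 above 0.5 N or contact force between the fingers and chip2 above 0.5 N or contact force between the fingers and chip3 above 0.5 N or contact force between the fingers and chip4 above 0.5 N or contact force between the fingers and chip5 above 0.5 N or contact force between the fingers and chip6 above 0.5 N).
Of driver1, driver2 only 1 to 2 are there at a start; the rules pass over those that are not, and their reading is None.
Of chip1, chip2, chip3, chip4, chip5, chip6 only 3 to 6 are there at a start; the rules pass over those that are not, and their reading is None.
At some moment in a run one of scraper, driver1, driver2 may be knocked a few centimetres aside while the robot is not near it.
Once in a run the grip may slacken for a moment while it holds something.
It also fails if it takes over 210 s, if anything falls off the work surface, if the arm or the gripper's body presses on something with over 40 N, if the wrist force passes 120 N, or if a joint passes its speed limit or range.

ROBOT

A 6-joint arm with a two-finger parallel gripper is mounted at the origin on the work surface. World frame = base frame: x ahead of the robot, y to its left, z up, the work surface at z = 0. Lengths are in mm, angles in rad, forces in N, time in s.
With the tool pointing down it reaches from about 300 to 825 mm from the base axis. Payload 5.4 kg.
Tool frame: the origin (TCP) lies where the fingers leave the gripper's body, on its centre line; the fingertips stand 88 mm ahead of it and the grasp point (between the pads) lies 69 mm ahead of it (env.tcp_to_grasp is the distance from the TCP to the grasp point, in mm); y points along the fingers, z is the direction in which the jaws open and shut, and the axes are right-handed (so a half turn about y gives the same grasp; the last joint's range is limited). The gripper opens to 92 mm and grips with 3 to 60 N. Pads are 20 mm wide; open, the fingers measure 128 mm over their backs; the gripper's body (75 mm by 189 mm) begins 69 mm behind the grasp point.
Start: joints at [-1.541, 0.158, 1.597, -0, 1.386, -0.21], TCP at [136.544, -558.536, 302.701] pointing down, gripper open.
Joint ranges: [-2.91, 2.91], [-0.94, 2.29], [0.18, 2.7], [-1.29, 4.43], [0.17, 2.64], [-3, 3]. Speed limits (rad/s): [2.57, 2.57, 3.14, 3.14, 3.14, 3.14].

INTERFACE

Orientations are given as a rotation vector (axis times angle).
In Python, from workcell import env, viewer, hand_in gives the robot as it stands. The module is installed in compiled form; this text tells all that it offers.
- The arm moves only by the tool apply_moves, never from a script. Its argument "deltas" is text: rows parted by semicolons, each of 4 numbers parted by spaces: the shift along the tool's x, y, z in mm, then the turn about the tool's y in rad. In form: x y z roll; .... A call has 1 to 5 rows; each row is the pose to reach, as a shift and turn from the pose measured when the call began, along the tool's axes at that moment; what a row does not reach only later rows make up. A row lasts 1/10 s, in which the tool goes at most 50 mm and 8.59 degrees, less where a joint would pass 70% of its speed; a pose out of reach is approached as far as the arm can. A call with a gripper value outside its range is refused whole. "fingers" is the finger opening in mm, from 0 to 91.9, set as the call begins (left out, the last holds). The fingers move at their own pace and stop on an object; the grip force is fixed at half the most. Time passes only in rows, so rows that repeat a pose let the fingers close. It gives the time, the measured TCP pose, the force and the opening at its end, in the units of the state.
- env.sense(): the state, without advancing time (a new reading comes with each control period).
- viewer.read_camera(name): name is "scene" or "top"; returns a dict with "pixels" (400x640x3 uint8, blue, green, red), "fov_y" (degrees; the focal length in pixels is half the picture's height over the tangent of half this angle, whatever the lens; pixels are square), "cx", "cy" (the principal point, pixels), "k1" (the pictures are not rectified: a ray, as slopes to the right and down, at radius r is drawn at 1 + k1 r^2 times it, then the intrinsics apply), "rvec" (rotation vector, rad) and "tvec" (3), from world to camera coordinates, as OpenCV has them. Camera axes: x right, y down, z forward; pixel columns grow to the right and rows downward; lengths in mm; the calibration is good to about 2 mm. A picture is of the moment at which its call begins. There is no depth.
- hand_in(): hands the job in, once; it reports no verdict.
The state is a dict: "time_s": time; "joint_pos": joint angles; "dq": joint speeds; "joint_torque": joint torques, N m; "ee_pos": TCP position; "eef_rot": TCP orientation; "force": force on the tool from outside, world axes, zero at the start; "wrist_torque": the same for the moment, N m; "width": opening from 0.0 (shut) to 1.0 (fully open).
Only numpy, scipy, OpenCV 4.12 (cv2) and the standard library are available. Lean on these libraries where they do the work, as an engineer would, in place of code of your own. Each camera call takes 0.05 s, during which the arm holds its last target.

## Working session

There is one attempt and no reset: what is moved stays moved. The work goes in short steps, Python scripts to look and compute and a tool call to move; the robot and the scene stay as the last step left them, time stands still between calls to the robot, and variables do not carry over. Pictures are saved under pics/ and viewed, and the job is handed in when it is done.

Besides the shell and the picture viewer there is one more tool, called as a command line: name --argument value ..., lists and objects as JSON in quotes. apply_moves: Moves the arm, as the interface text tells. Its arguments: {"type":"object","properties":{"deltas":{"type":"string"},"fingers":{"type":"number"}},"required":["deltas"]}

```bash
mkdir -p pics; cat > h.py <<'E'
import numpy as np, cv2
from scipy.spatial.transform import Rotation as R
from workcell import env, viewer, hand_in
def snap(name,fn=None):
    c=viewer.read_camera(name)
    if fn: cv2.imwrite('pics/'+fn,c['pixels'])
    return c
def K(c):
    f=200/np.tan(np.radians(c['fov_y'])/2)
    return f
def proj(c,p):
    q=R.from_rotvec(np.ravel(c['rvec'])).apply(np.atleast_2d(p).astype(float))+np.ravel(c['tvec'])
    s=q[:,:2]/q[:,2:]; r2=(s**2).sum(1,keepdims=True)
    return s*(1+c['k1']*r2)*K(c)+[c['cx'],c['cy']]
def ray(c,uv):
    d=(np.atleast_2d(uv).astype(float)-[c['cx'],c['cy']])/K(c); s=d.copy()
    for _ in range(30): s=d/(1+c['k1']*(s**2).sum(1,keepdims=True))
    Rm=R.from_rotvec(np.ravel(c['rvec'])).inv()
    return Rm.apply(-np.ravel(c['tvec'])), Rm.apply(np.c_[s,np.ones(len(s))])
def onz(c,uv,z):
    o,d=ray(c,uv); return o+d*((z-o[2])/d[:,2:])
def tri(c1,u1,c2,u2):
    o1,d1=ray(c1,u1);o2,d2=ray(c2,u2);d1=d1[0];d2=d2[0]
    A=np.c_[d1,-d2]; t=np.linalg.lstsq(A,o2-o1,rcond=None)[0]
    a=o1+t[0]*d1;b=o2+t[1]*d2
    return (a+b)/2,np.linalg.norm(a-b)
def st():
    s=env.sense(); print('t',round(s['time_s'],2),'p',np.round(s['ee_pos'],1),'w',round(s['width'],3),'F',np.round(s['force'],1),'q',np.round(s['joint_pos'],2))
    print(np.round(R.from_rotvec(s['eef_rot']).as_matrix(),3)); return s
E
python3 - <<'E'
from h import *
a=snap('scene','s0.png');b=snap('top','t0.png')
for c in(a,b): print(c['fov_y'],c['cx'],c['cy'],c['k1'],c['rvec'],c['tvec'])
st()
E
```

```text
47.31756304947828 318.81990775913204 200.46478981473345 -0.018313015273913498 [ 1.55135445  1.99073145 -0.87214556] [  96.69719636 -317.22322942 1614.21544869]
43.09437406739046 330.34894159116925 201.65034787672252 -0.056995787664788626 [ 2.17836231 -2.12780604  0.20037521] [   5.46221171  565.38345162 1423.34992782]
t 0.1 p [ 136.5 -558.1  301.8] w 1.0 F [-0.3 -0.3 -0.3] q [-1.54  0.16  1.6  -0.    1.39 -0.21]
[[-0.971 -0.     0.237]
 [-0.237  0.002 -0.971]
 [-0.    -1.    -0.002]]
```

```bash
ls .
```

```text
h.py
pics
```

View pics/s0.png

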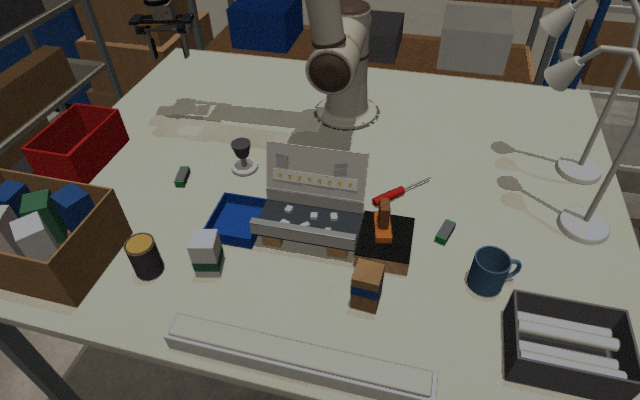

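View pics/t0.png

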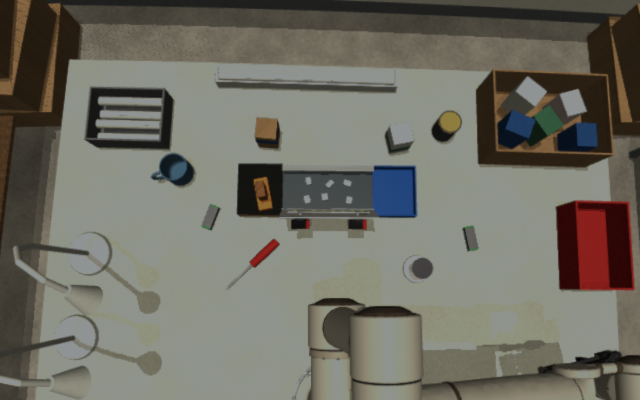

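```bash
python3 - <<'E'
import cv2
a=cv2.imread('pics/t0.png')[130:250,195:455]; cv2.imwrite('pics/t0c.png',cv2.convertScaleAbs(cv2.resize(a,None,fx=3,fy=3,interpolation=2),alpha=1.5))
a=cv2.imread('pics/s0.png')[120:320,160:480]; cv2.imwrite('pics/s0c.png',cv2.convertScaleAbs(cv2.resize(a,None,fx=2.5,fy=2.5,interpolation=2),alpha=1.5))
E
```

```text
(no output)
```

View pics/t0c.png

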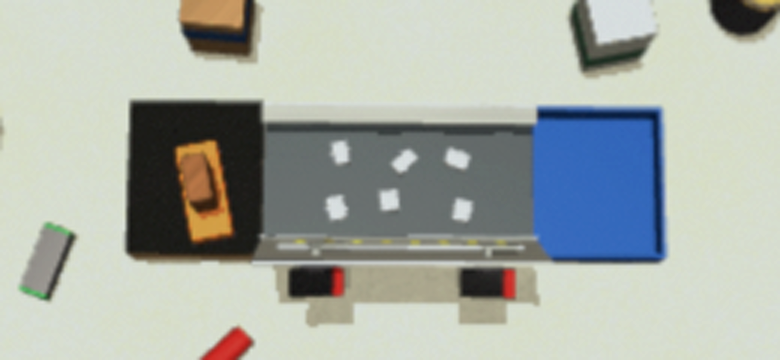

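View pics/s0c.png

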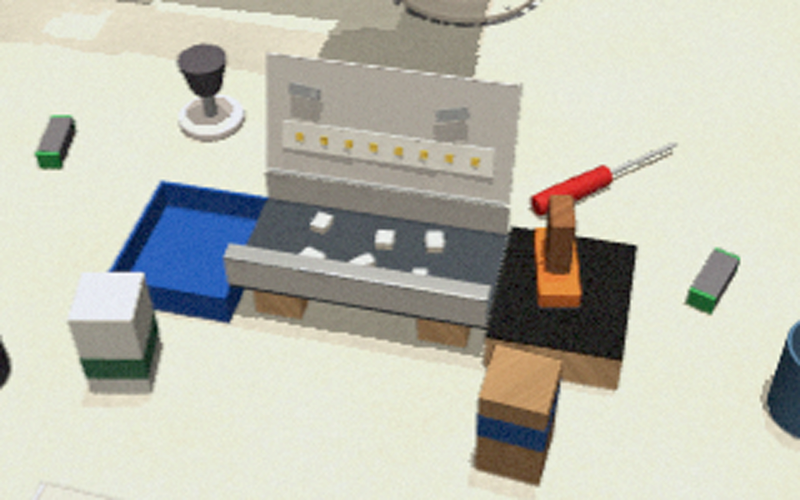

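The pictures show six chips on the floor, the stand left (≈260,190), the tray right (≈395,190), drivers at (211,217) and (471,239), and the scraper at (263,193). I'll measure them now.

```bash
cat >> h.py <<'E'
def mask(c,f,box=None):
    h=cv2.cvtColor(cv2.GaussianBlur(c['pixels'],(3,3),0),cv2.COLOR_BGR2HSV).astype(int)
    m=f(h[...,0],h[...,1],h[...,2]).astype(np.uint8)*255
    if box:
        z=np.zeros_like(m);x0,y0,x1,y1=box;z[y0:y1,x0:x1]=m[y0:y1,x0:x1];m=z
    return m
def blobs(m,amin=20):
    cs,_=cv2.findContours(m,cv2.RETR_EXTERNAL,cv2.CHAIN_APPROX_NONE)
    return sorted([c for c in cs if cv2.contourArea(c)>=amin],key=cv2.contourArea,reverse=True)
def rect(c,cnt,z):
    p=onz(c,cnt[:,0,:],z)[:,:2].astype(np.float32)
    (x,y),(w,h),a=cv2.minAreaRect(p)
    if w<h: w,h,a=h,w,a+90
    return np.round([x,y,w,h,((a+90)%180)-90],1)
E
python3 - <<'E'
from h import *
b=snap('top')
box=(190,120,480,260)
black=mask(b,lambda h,s,v:v<45,(225,150,290,225))
print('stand',[rect(b,k,50) for k in blobs(black,400)[:2]])
blue=mask(b,lambda h,s,v:(h>100)&(h<125)&(s>130),(365,150,430,225))
print('tray',[rect(b,k,38) for k in blobs(blue,400)[:2]])
org=mask(b,lambda h,s,v:(h>5)&(h<22)&(s>120)&(v>80),(240,165,285,220))
print('scr',[rect(b,k,72) for k in blobs(org,40)[:2]])
chip=mask(b,lambda h,s,v:(v>170),(285,172,372,206))
print('chips',[rect(b,k,59) for k in blobs(chip,8)])
for bx in((195,195,230,240),(455,215,490,260)):
    d=mask(b,lambda h,s,v:(v<140)|((h>45)&(h<75)&(s>100)),bx)
    print('drv',[rect(b,k,24) for k in blobs(d,40)])
red=mask(b,lambda h,s,v:((h<8)|(h>172))&(s>140)&(v>80),(280,200,385,245))
print('red',[ (k[:,0].mean(0),onz(b,k[:,0].mean(0),150)) for k in blobs(red,5)])
print(onz(b,[[237+1,164],[283,164],[282,216],[373.7,166],[416,166],[416,217],],50))
E
```

```text
stand [array([594.9, 222.7, 143.9, 127.1,   1.6])]
tray [array([ 603. , -166.7,  149.3,  125.8,    1.7])]
scr [array([580.2, 212.7,  92.3,  39.4,  12.4])]
chips []
drv [array([514.6, 366.4,  77.1,  40.5, -18.7])]
drv [array([ 470.5, -395. ,   78.6,   42. ,   11.8])]
red [(array([364.25, 224.  ]), array([[490.23373998, -70.26354487, 150.        ]])), (array([307.23529412, 223.70588235]), array([[487.29275401,  81.99733505, 150.        ]]))]
[[ 668.06784528  289.95543982   50.        ]
 [ 671.61386203  159.20644075   50.        ]
 [ 518.95721376  156.60080048   50.        ]
 [ 673.10844488 -105.82626731   50.        ]
 [ 676.75977385 -230.66803109   50.        ]
 [ 525.67050658 -229.78875977   50.        ]]
```

```bash
python3 - <<'E'
from h import *
b=snap('top')
print(b['pixels'][172:206,285:372].max(2).max(), np.percentile(b['pixels'][172:206,285:372].max(2),[50,90,97]))
chip=mask(b,lambda h,s,v:(v>130),(287,172,371,207))
for z in (59,):print('chips',[rect(b,k,z) for k in blobs(chip,6)])
# scene-based points: stand corners & tray
s=snap('scene')
f=lambda u,v:(160+u/2.5,120+v/2.5)
print('stand scene', onz(s,[f(635,243),f(512,230),f(620,358),f(490,338)],50))
print('tray scene', onz(s,[f(163,182),f(267,195)],38))
print('lip far',onz(s,[f(227,247),f(491,288)],88))
t=lambda u,v:(195+(u)/3,130+v/3)
print('lip far top',onz(b,[t(264,107),t(537,110)],88))
print('lip free edge',onz(b,[t(264,122),t(533,124)],88))
p,e=tri(s,f(266,55),b,t(538,263));print('cover corner R',p,e)
p,e=tri(s,f(521,84),b,t(250,263));print('cover corner L',p,e)
E
```

```text
149 [ 73.  91. 145.]
chips [array([570.2,  86.3,  14.5,  11.5,   1.7]), array([570.4, -32.9,  12.4,  12.2, -43.5]), array([578.7,  37.7,  11.6,  11.5,   1.5]), array([619.9, -26.3,  14.5,   8.8, -88.4]), array([622.8,  86.3,  14.7,   8.6,   1.6]), array([617. ,  24.1,  16.5,   8.2, -44.2])]
stand scene [[521.77600143 287.49453599  50.        ]
 [532.45774543 162.71133726  50.        ]
 [673.72931517 289.95949932  50.        ]
 [678.62669414 168.78134335  50.        ]]
tray scene [[ 536.39139642 -226.0374395    38.        ]
 [ 529.51534922 -106.91612062   38.        ]]
lip far [[658.05931333 -97.85619953  88.        ]
 [650.35446364 162.7019215   88.        ]]
lip far top [[ 657.93565562  156.386826     88.        ]
 [ 662.30916899 -102.36285228   88.        ]]
lip free edge [[643.44804793 155.86128535  88.        ]
 [648.5993288  -98.64973692  88.        ]]
cover corner R [502.09506186 -95.01055295 207.19936164] 9.294994501264652
cover corner L [494.12573685 155.71643896 209.25066589] 1.485712351405889
```

```bash
python3 - <<'E'
from h import *
b=snap('top');s=snap('scene')
cv2.imwrite('pics/t1c.png',cv2.convertScaleAbs(cv2.resize(b['pixels'][160:222,230:290],None,fx=9,fy=9,interpolation=2),alpha=1.5))
cv2.imwrite('pics/s1c.png',cv2.convertScaleAbs(cv2.resize(s['pixels'][190:270,350:420],None,fx=7,fy=7,interpolation=2),alpha=1.5))
E
```

```text
(no output)
```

View pics/t1c.png

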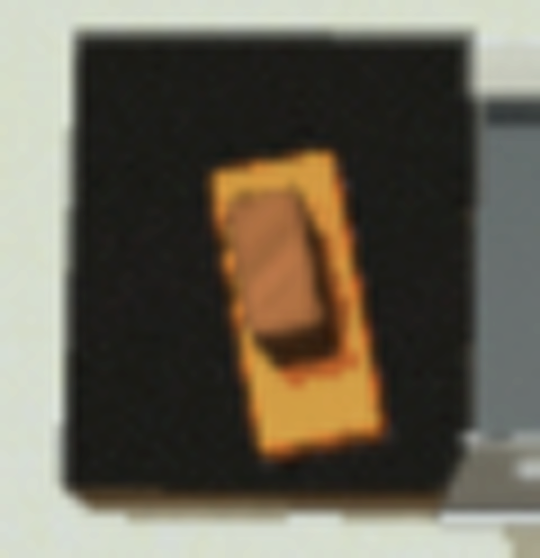

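View pics/s1c.png

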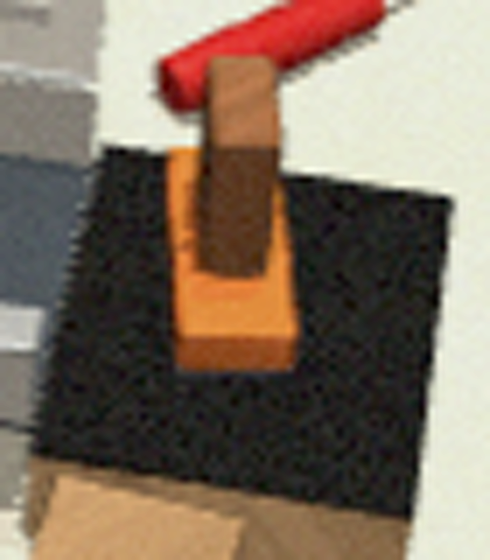

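```bash
python3 - <<'E'
from h import *
b=snap('top');s=snap('scene')
print(tri(b,(260.8,189.1),s,(384.4,204.7)), onz(b,(260.8,189.1),140), onz(s,(384.4,204.7),140))
print(onz(b,[(238.7,163.9),(282,163.7),(237.2,214.1)],50))
q=np.array([(210,172),(333,151),(383,434),(262,460)])/9+[230,160]
print(onz(b,q,72),onz(b,q,72).mean(0))
q=np.array([(105,148),(452,200),(408,520),(35,455)])/7+[350,190]
print('stand scene',onz(s,q,50),onz(s,q,50).mean(0))
E
```

```text
(array([580.52428044, 212.75694303, 132.8274877 ]), np.float64(3.0382936297047154)) [[579.44685718 210.44359869 140.        ]] [[587.62363704 214.81858195 140.        ]]
[[668.42010491 287.93754497  50.        ]
 [672.42920438 162.14735223  50.        ]
 [521.17079061 284.9193731   50.        ]]
[[620.05551898 240.56073545  72.        ]
 [627.88065084 201.93254356  72.        ]
 [537.64530112 182.56242805  72.        ]
 [528.43387099 220.1461639   72.        ]] [578.50383548 211.30046774  72.        ]
stand scene [[529.25826473 162.64317678  50.        ]
 [526.30644712 289.41550081  50.        ]
 [676.7493914  290.966714    50.        ]
 [678.58598371 166.37945453  50.        ]] [602.72502174 227.35121153  50.        ]
```

```bash
cat >> h.py <<'E'
def to(x,y,z,ang=None):
    """ang: desired angle deg (world) of tool z axis; returns delta incl roll"""
    s=env.sense();M=R.from_rotvec(s['eef_rot']).as_matrix()
    d=M.T@(np.array([x,y,z])-s['ee_pos'])
    cur=np.degrees(np.arctan2(M[1,2],M[0,2])); roll=0
    if ang is not None: roll=-((ang-cur+180)%360-180)  # +roll about tool y (down) turns clockwise from above
    print('t',round(s['time_s'],1),'p',np.round(s['ee_pos'],1),'zang',round(cur,2),'w',round(s['width']*91.9,1),'F',np.round(s['force'],1),'q6',round(s['joint_pos'][5],2))
    print('DELTA',np.round(d,1),'roll',round(np.radians(roll),3))
E
python3 -c "
from h import *
to(582,212.5,400,-77.6)"
```

```text
t 0.5 p [ 136.5 -558.5  302.6] zang -76.26 w 92.0 F [ 0.6  0.4 -0.1] q6 -0.21
DELTA [-615.8  -97.2 -643.2] roll 0.023
```

apply_moves --deltas "-30 -45 -32 0; -60 -97 -63 0; -90 -97 -95 0; -125 -97 -128 0; -155 -97 -160 0"

```text
time_s: 0.95
ee_pos: [245.5, -372.6, 400.8]
eef_rot: [-0.25, 2.092, -2.097]
force: [-0.6, -0.1, -0.8]
width: 1.0
```

apply_moves --deltas "-33 0 -35 0; -67 0 -70 0; -100 0 -105 0; -134 0 -140 0; -167 0 -174 0"

```text
time_s: 1.45
ee_pos: [367.0, -162.1, 400.8]
eef_rot: [-0.249, 2.09, -2.098]
force: [1.7, -1.2, -0.4]
width: 1.001
```

apply_moves --deltas "-33 0 -35 0; -67 0 -70 0; -100 0 -105 0; -134 0 -140 0; -167 0 -174 0"

```text
time_s: 1.95
ee_pos: [488.8, 48.7, 400.6]
eef_rot: [-0.249, 2.089, -2.097]
force: [1.4, -0.6, -0.1]
width: 1.002
```

```bash
python3 -c "
from h import *
to(582,212.5,400,-77.6)"
```

```text
t 1.9 p [488.8  48.7 400.6] zang -76.29 w 92.1 F [ 1.4 -0.6 -0.1] q6 1.19
DELTA [-129.3    0.3 -137. ] roll 0.023
```

apply_moves --deltas "-33 0 -35 0.02; -66 0 -70 0.02; -100 0 -105 0.02; -129 0 -137 0.02; -129 0 -137 0.02"

```text
time_s: 2.45
ee_pos: [582.5, 216.4, 398.2]
eef_rot: [-0.236, 2.1, -2.106]
force: [0.5, -0.6, -0.7]
width: 1.001
```

```bash
python3 -c "
from h import *
snap('top','t2.png');snap('scene','s2.png')
to(582,212.5,188,-77.6)"
```

```text
t 2.5 p [581.7 212.9 399.6] zang -77.35 w 91.8 F [-1.1 -0.6  0.2] q6 1.51
DELTA [ -0.  211.6  -0.5] roll 0.004
```

View pics/t2.png

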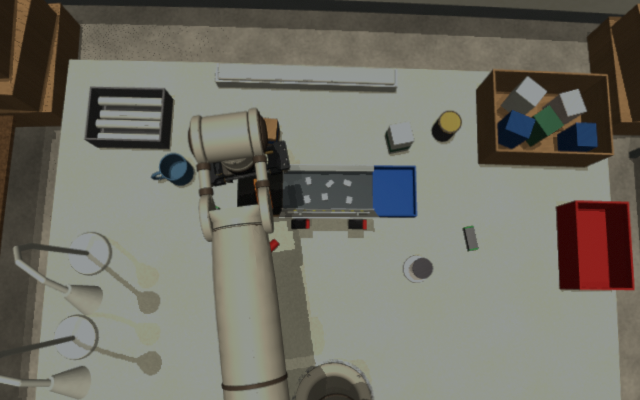

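View pics/s2.png

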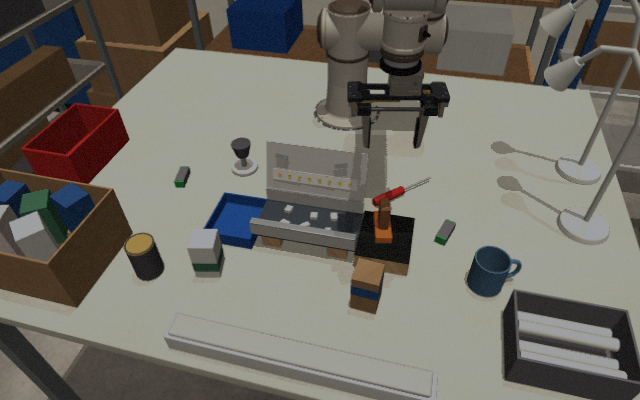

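apply_moves --deltas "0 50 0 0; 0 100 0 0; 0 140 0 0; 0 170 0 0; 0 180 0 0"

```text
time_s: 3.05
ee_pos: [579.9, 210.4, 216.2]
eef_rot: [-0.237, 2.103, -2.113]
force: [0.1, 1.0, -1.3]
width: 1.0
```

```bash
python3 -c "
from h import *
snap('scene','s3.png')
to(582,212.5,188,-77.6)"
```

```text
t 3.1 p [580.3 210.7 216.6] zang -77.44 w 92.2 F [-0.4 -0.1 -2.1] q6 1.51
DELTA [-2.2 28.5 -1.5] roll 0.003
```

View pics/s3.png

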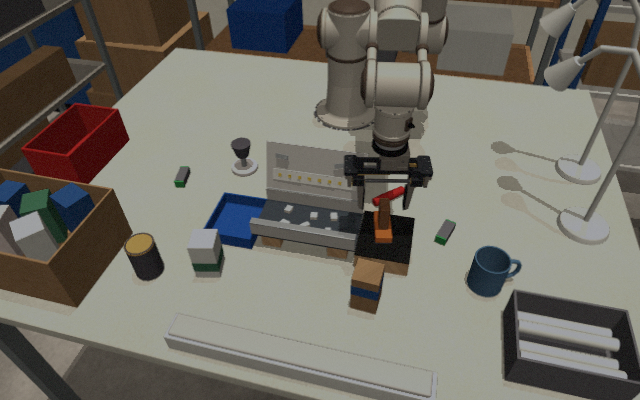

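apply_moves --deltas "-2 15 -1.5 0; -2 29 -1.5 0; -2 29 -1.5 0"

```text
time_s: 3.4
ee_pos: [581.0, 212.1, 185.9]
eef_rot: [-0.239, 2.103, -2.114]
force: [-0.2, -1.1, 0.1]
width: 1.001
```

apply_moves --deltas "0 0 0 0; 0 0 0 0; 0 0 0 0; 0 0 0 0; 0 0 0 0" --fingers 5

```text
time_s: 3.9
ee_pos: [581.2, 212.2, 186.3]
eef_rot: [-0.238, 2.103, -2.114]
force: [-0.3, -0.4, -0.2]
width: 0.586
```

```bash
python3 -c "
from h import *
snap('scene','s4.png');
to(582,212.5,188,-77.6)"
```

```text
t 4.0 p [581.1 212.1 186.2] zang -77.45 w 50.0 F [ 0.2 -0.3 -0.4] q6 1.51
DELTA [-0.9 -1.8 -0.1] roll 0.003
```

View pics/s4.png

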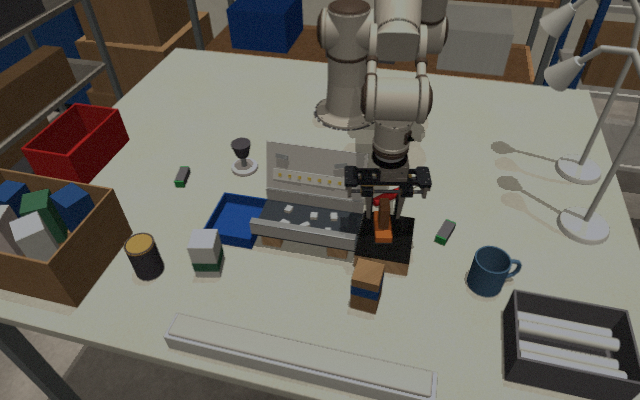

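Fingers are closing slowly (50 mm now), straddling the grip at ≈(384,205). Continue.

apply_moves --deltas "0 0 0 0; 0 0 0 0; 0 0 0 0; 0 0 0 0; 0 0 0 0"

```text
time_s: 4.45
ee_pos: [581.1, 212.3, 186.2]
eef_rot: [-0.238, 2.103, -2.114]
force: [-0.4, 0.8, -0.3]
width: 0.258
```

```bash
python3 -c "
from h import *
snap('top','t5.png')
to(598,224,186,-88.8)"
```

```text
t 4.5 p [581.1 212.3 186.2] zang -77.45 w 24.1 F [0.4 0.5 0.2] q6 1.51
DELTA [-19.    0.   -7.8] roll 0.198
```

```bash
python3 - <<'E'
import cv2
a=cv2.imread('pics/s0.png')[190:270,235:385]; cv2.imwrite('pics/s0d.png',cv2.convertScaleAbs(cv2.resize(a,None,fx=5.3,fy=5.3,interpolation=2),alpha=1.5))
a=cv2.imread('pics/t0.png')[158:235,275:385]; cv2.imwrite('pics/t0d.png',cv2.convertScaleAbs(cv2.resize(a,None,fx=7,fy=7,interpolation=2),alpha=1.5))
E
```

```text
(no output)
```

View pics/s0d.png

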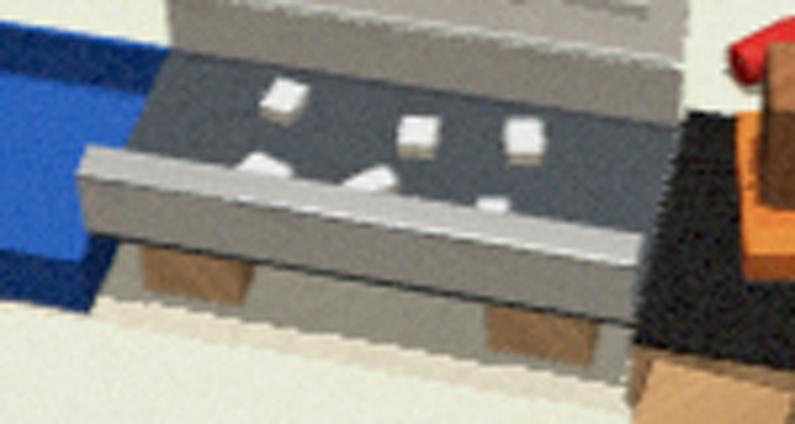

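View pics/t0d.png

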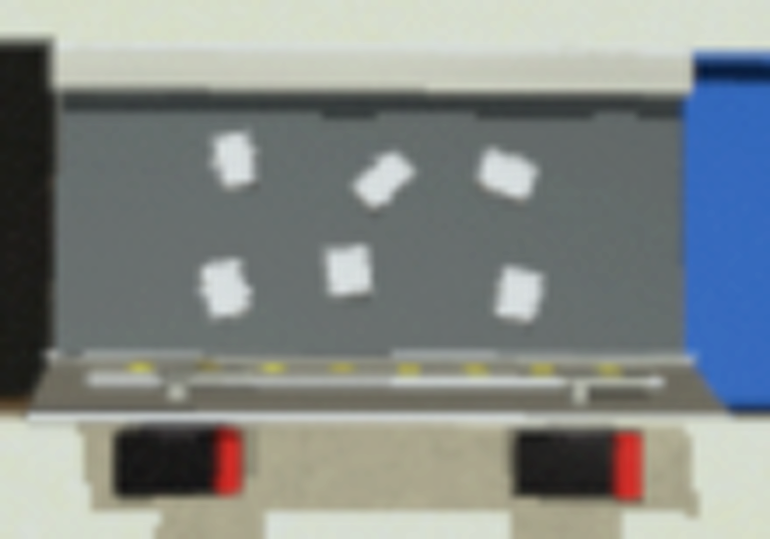

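```bash
python3 - <<'E'
from h import *
b=snap('top');s=snap('scene')
f=lambda l:[(235+u/5.3,190+v/5.3) for u,v in l]
g=lambda l:[(275+u/7,158+v/7) for u,v in l]
for n,z,off,ps,pt in (('lipfar',88,65,[(80,178),(637,265)],[(52,48),(692,53)]),('lipfree',88,46,[(85,147),(643,238)],[(52,92),(692,95)]),('near wall',88,-64,[(170,50-25),(685,66)],[(50,356),(692,356)])):
    print(n,off,'scene',np.round(onz(s,f(ps),z)[:,:2],1).tolist(),'top',np.round(onz(b,g(pt),z)[:,:2],1).tolist())
E
```

```text
lipfar 65 scene [[673.6, -93.8], [665.7, 162.9]] top [[660.2, 158.1], [665.5, -101.9]]
lipfree 46 scene [[654.5, -98.6], [649.5, 162.3]] top [[642.0, 157.4], [648.0, -102.1]]
near wall -64 scene [[566.9, -87.8], [537.2, 160.3]] top [[534.3, 154.3], [540.8, -102.9]]
```

apply_moves --deltas "0 -4 0 0; 0 -4 0 0.07; -8 -4 -3 0.13; -16 -4 -5 0.19; -16 -4 -5 0.195"

```text
time_s: 5.1
ee_pos: [596.1, 220.7, 190.0]
eef_rot: [-0.032, 2.206, -2.218]
force: [0.0, 0.7, -1.6]
width: 0.257
```

```bash
python3 -c "
from h import *
snap('scene','s6.png');snap('top','t6.png')
to(598,160,188,-88.65)"
python3 - <<'E'
import cv2
a=cv2.imread('pics/s6.png')[150:280,230:440]; cv2.imwrite('pics/s6c.png',cv2.convertScaleAbs(cv2.resize(a,None,fx=3.8,fy=3.8,interpolation=2),alpha=1.5))
E
```

```text
t 5.2 p [595.4 220.5 189.8] zang -88.55 w 23.9 F [-0.1  0.2 -3.2] q6 1.71
DELTA [-1.1  2.1 60.5] roll 0.002
```

View pics/s6c.png

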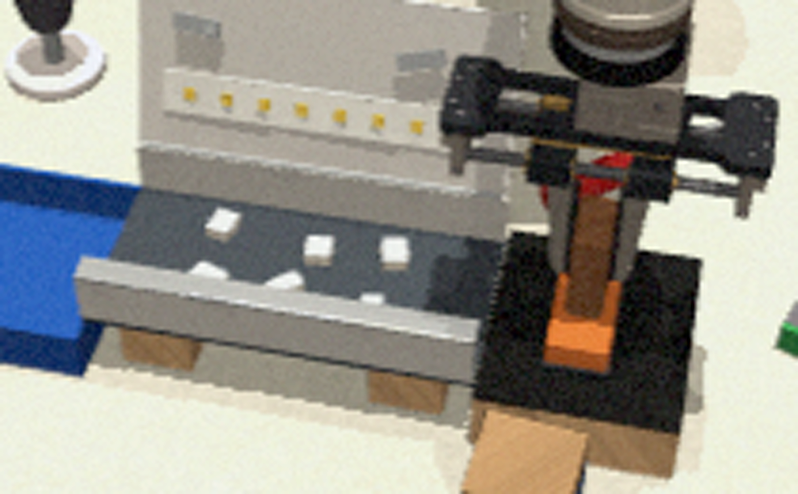

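```bash
python3 -c "
from h import *
s=snap('scene')
print(onz(s,[(230+u/3.8,150+v/3.8) for u,v in [(545,362),(610,370)]],53.5))
print(onz(s,[(230+u/3.8,150+v/3.8) for u,v in [(550,332),(615,340)]],75.5))
print(proj(s,[[595.4,220.5,101.8],[595.4,200,101.8],[595.4,240,101.8]]))
"

```

```text
[[641.67416694 203.61034185  53.5       ]
 [638.63935489 244.13746504  53.5       ]]
[[635.78231846 204.35665399  75.5       ]
 [632.91028688 244.46816653  75.5       ]]
[[385.01241288 218.82744928]
 [376.46787471 217.38725152]
 [393.19675885 220.2068464 ]]
```

apply_moves --deltas "-3 1 15 0; -6 2 30 0; -6 2.6 45 0; -6 2.6 60 0; -6 2.6 60 0"

```text
time_s: 5.75
ee_pos: [603.0, 158.0, 187.5]
eef_rot: [-0.032, 2.207, -2.22]
force: [0.1, 0.6, -1.4]
width: 0.262
```

```bash
python3 -c "
from h import *
snap('scene','s7.png');snap('top','t7.png')
to(606,30,187,-88.65)"
python3 - <<'E'
import cv2
a=cv2.imread('pics/s7.png')[150:280,230:440]; cv2.imwrite('pics/s7c.png',cv2.convertScaleAbs(cv2.resize(a,None,fx=3.8,fy=3.8,interpolation=2),alpha=1.5))
E
```

```text
t 5.8 p [602.8 160.  187.6] zang -88.63 w 24.1 F [-0.9  0.2 -1.5] q6 1.62
DELTA [-1.0e-01  1.3e+00  1.3e+02] roll 0.0
```

View pics/s7c.png

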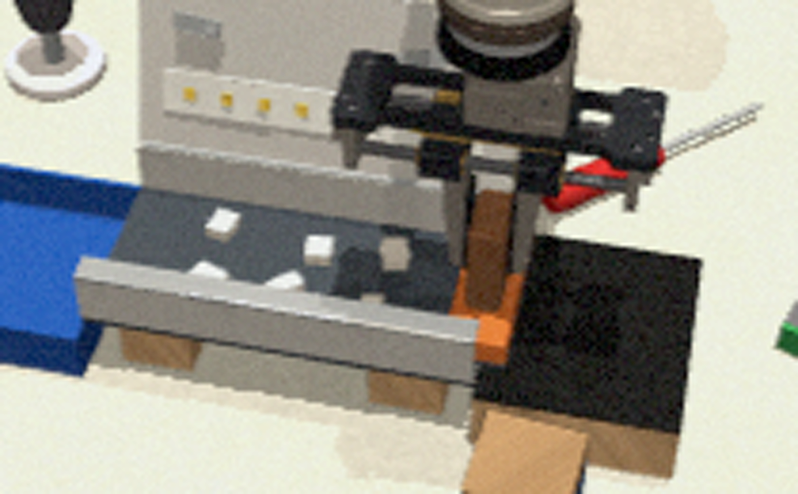

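apply_moves --deltas "0 0.5 10 0; 0 0.6 20 0; 0 0.6 30 0; 0 0.6 40 0; 0 0.6 50 0"

```text
time_s: 6.35
ee_pos: [604.0, 109.1, 187.3]
eef_rot: [-0.034, 2.207, -2.219]
force: [-0.5, 0.3, -2.4]
width: 0.261
```

apply_moves --deltas "0 0 10 0; 0 0 20 0; 0 0 30 0; 0 0 40 0; 0 0 50 0"

```text
time_s: 6.85
ee_pos: [605.2, 58.3, 187.6]
eef_rot: [-0.034, 2.207, -2.219]
force: [-0.0, 0.6, -2.3]
width: 0.263
```

apply_moves --deltas "0 0 10 0; 0 0 20 0; 0 0 30 0; 0 0 40 0; 0 0 50 0"

```text
time_s: 7.35
ee_pos: [606.4, 7.5, 187.8]
eef_rot: [-0.034, 2.207, -2.218]
force: [-0.7, 0.1, -0.9]
width: 0.261
```

```bash
python3 -c "
from h import *
snap('scene','s8.png');snap('top','t8.png')
to(609.3,-110,187,-88.65)"
python3 - <<'E'
import cv2
a=cv2.imread('pics/s8.png')[150:280,200:410]; cv2.imwrite('pics/s8c.png',cv2.convertScaleAbs(cv2.resize(a,None,fx=3.8,fy=3.8,interpolation=2),alpha=1.5))
E
```

```text
t 7.5 p [606.6   6.8 187.9] zang -88.72 w 24.1 F [-0.   0.7 -1.8] q6 1.37
DELTA [-1.000e-01  1.600e+00  1.169e+02] roll -0.001
```

View pics/s8c.png

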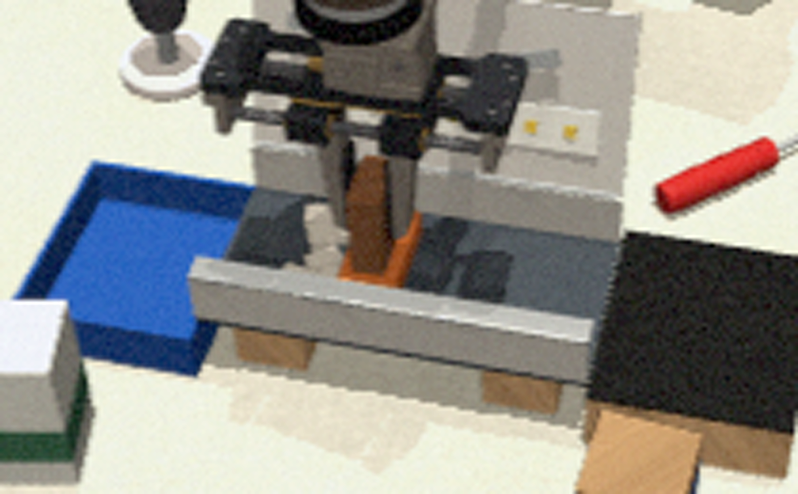

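View pics/t8.png

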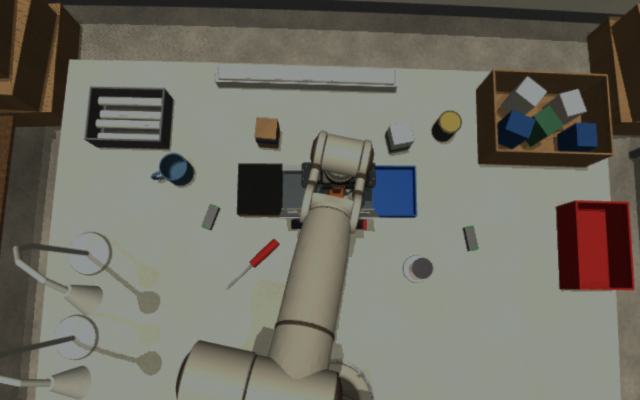

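apply_moves --deltas "0 0.5 8 0; 0 0.8 16 0; 0 0.8 24 0; 0 0.8 32 0; 0 0.8 40 0"

```text
time_s: 7.95
ee_pos: [607.5, -33.8, 187.3]
eef_rot: [-0.032, 2.207, -2.22]
force: [0.4, 0.7, -1.4]
width: 0.263
```

apply_moves --deltas "0 0 8 0; 0 0 16 0; 0 0 24 0; 0 0 32 0; 0 0 40 0"

```text
time_s: 8.45
ee_pos: [608.4, -74.5, 187.6]
eef_rot: [-0.032, 2.207, -2.22]
force: [-0.2, 0.3, -1.4]
width: 0.256
```

apply_moves --deltas "0 0 8 0; 0 0 16 0; 0 0 24 0; 0 0 32 0; 0 0 40 0"

```text
time_s: 8.95
ee_pos: [609.3, -115.2, 187.7]
eef_rot: [-0.032, 2.207, -2.22]
force: [-0.7, -0.1, -1.6]
width: 0.258
```

```bash
python3 -c "
from h import *
snap('scene','s9.png');snap('top','t9.png')
to(609.3,-110,187,-88.65)"
python3 - <<'E'
import cv2
a=cv2.imread('pics/s9.png')[150:280,180:390]; cv2.imwrite('pics/s9c.png',cv2.convertScaleAbs(cv2.resize(a,None,fx=3.8,fy=3.8,interpolation=2),alpha=1.5))
E
```

```text
t 9.1 p [ 609.3 -115.7  187.8] zang -88.78 w 23.7 F [-0.4 -0.  -1. ] q6 1.17
DELTA [-0.1  0.8 -5.7] roll -0.002
```

View pics/s9c.png

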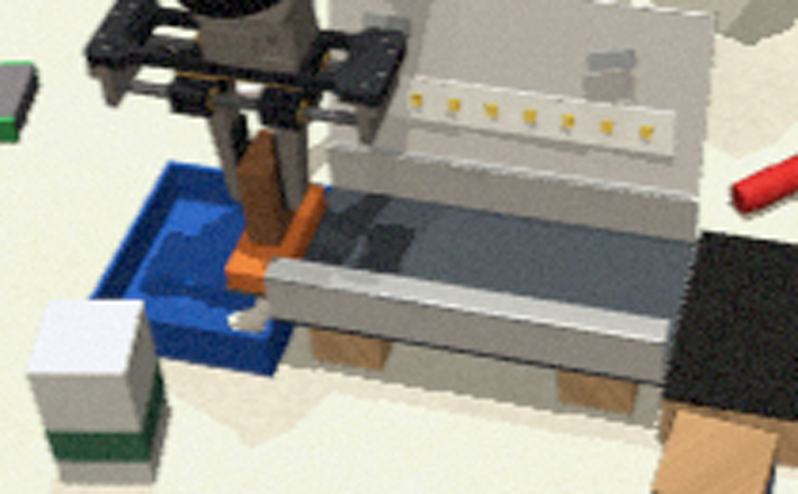

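apply_moves --deltas "0 0 8 0; 0 0 12 0; 0 0 0 0; 0 0 -15 0; 0 0 -30 0"

```text
time_s: 9.55
ee_pos: [608.5, -83.8, 187.5]
eef_rot: [-0.031, 2.207, -2.22]
force: [-0.4, 0.7, -1.3]
width: 0.259
```

apply_moves --deltas "0 0 -15 0; 0 0 -30 0; 0 0 -50 0; 0 0 -70 0; 0 0 -90 0"

```text
time_s: 10.05
ee_pos: [606.3, 8.2, 187.1]
eef_rot: [-0.032, 2.207, -2.219]
force: [0.8, 0.3, -1.2]
width: 0.261
```

```bash
python3 -c "
from h import *
snap('scene','s10.png');snap('top','t10.png')
to(603,160,188,-88.65)"
python3 - <<'E'
import cv2
a=cv2.imread('pics/s10.png')[150:280,180:390]; cv2.imwrite('pics/s10c.png',cv2.convertScaleAbs(cv2.resize(a,None,fx=3.8,fy=3.8,interpolation=2),alpha=1.5))
a=cv2.imread('pics/t10.png')[130:250,280:440]; cv2.imwrite('pics/t10c.png',cv2.convertScaleAbs(cv2.resize(a,None,fx=4,fy=4,interpolation=2),alpha=1.5))
E
```

```text
t 10.2 p [606.1   9.5 187. ] zang -88.55 w 23.9 F [ 0.7 -0.2 -2. ] q6 1.37
DELTA [  -0.7   -1.7 -150.6] roll 0.002
```

View pics/s10c.png

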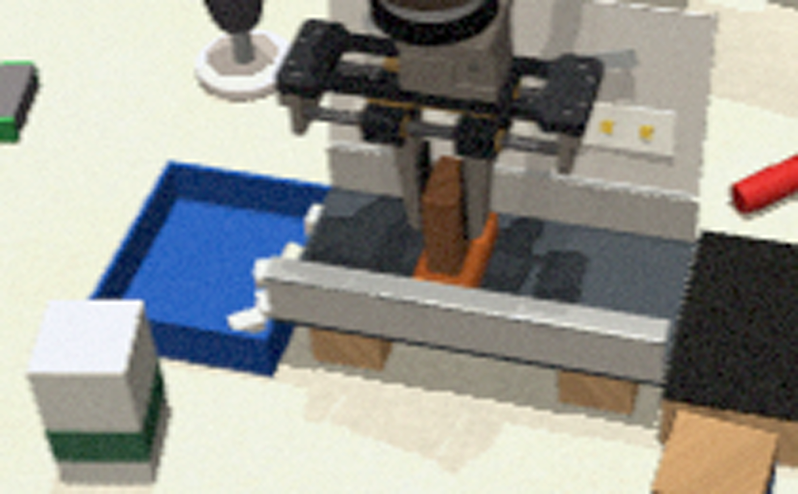

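View pics/t10c.png

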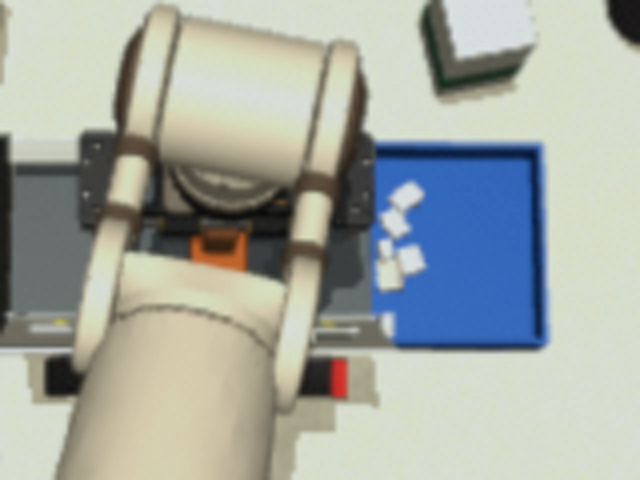

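```bash
python3 - <<'E'
from h import *
b=snap('top');s=snap('scene')
for z in(13,38,45):
  print(z,np.round(onz(b,[(280+u/4,130+v/4) for u,v in [(406,192),(394,222),(384,247),(388,275),(410,260),(386,325)]],z)[:,:2],0).tolist())
print(np.round(onz(b,[(280+u/4,130+v/4) for u,v in [(374,180),(374,250),(378,340),(540,150),(545,345)]],38),0).tolist())
cv2.imwrite('pics/s11c.png',cv2.convertScaleAbs(cv2.resize(s['pixels'][190:250,225:285],None,fx=10,fy=10,interpolation=2),alpha=1.6))
cv2.imwrite('pics/t11c.png',cv2.convertScaleAbs(cv2.resize(b['pixels'][160:222,365:425],None,fx=9,fy=9,interpolation=2),alpha=1.6))
E
```

```text
13 [[646.0, -134.0], [623.0, -125.0], [603.0, -117.0], [582.0, -121.0], [594.0, -137.0], [545.0, -119.0]]
38 [[640.0, -130.0], [618.0, -122.0], [599.0, -115.0], [578.0, -118.0], [590.0, -134.0], [541.0, -116.0]]
45 [[639.0, -130.0], [616.0, -121.0], [598.0, -114.0], [577.0, -117.0], [589.0, -133.0], [540.0, -116.0]]
[[649.0, -107.0, 38.0], [596.0, -107.0, 38.0], [530.0, -111.0, 38.0], [675.0, -230.0, 38.0], [529.0, -233.0, 38.0]]
```

View pics/s11c.png

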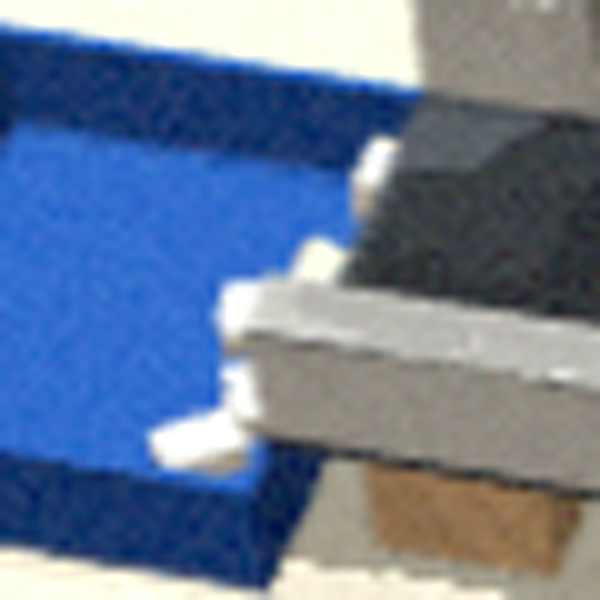

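View pics/t11c.png

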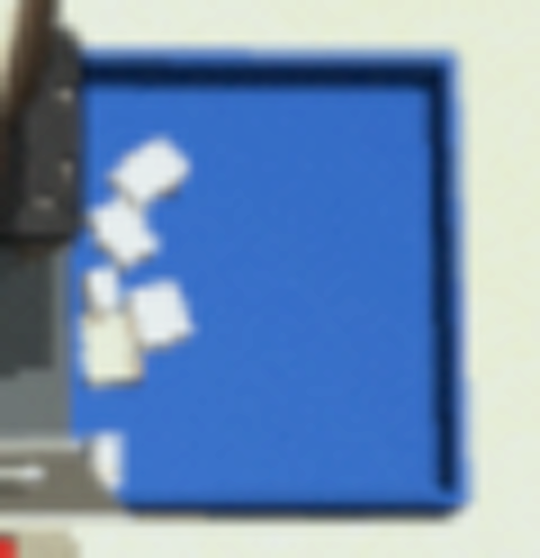

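apply_moves --deltas "0 -1 -30 0; 0 -1.5 -60 0; 0 -1.7 -90 0; 0 -1.7 -120 0; 0 -1.7 -150 0"

```text
time_s: 10.75
ee_pos: [603.1, 157.2, 188.0]
eef_rot: [-0.031, 2.206, -2.22]
force: [-0.0, -0.7, -2.7]
width: 0.264
```

apply_moves --deltas "0 0 -20 0; 0 0 -40 0; 0 0 -60 0; 0 0 -68 0; 0 0 -68 0"

```text
time_s: 11.25
ee_pos: [601.7, 225.4, 187.5]
eef_rot: [-0.032, 2.205, -2.22]
force: [-0.4, -0.4, -2.8]
width: 0.262
```

```bash
python3 -c "
from h import *
snap('scene','s12.png')
to(602,225,186.3,-88.65)"
python3 - <<'E'
import cv2
a=cv2.imread('pics/s12.png')[150:280,230:440]; cv2.imwrite('pics/s12c.png',cv2.convertScaleAbs(cv2.resize(a,None,fx=3.8,fy=3.8,interpolation=2),alpha=1.5))
E
```

```text
t 11.3 p [601.8 224.6 187.5] zang -88.73 w 24.0 F [ 0.2 -0.1 -1.7] q6 1.72
DELTA [-0.2  1.2 -0.4] roll -0.001
```

View pics/s12c.png

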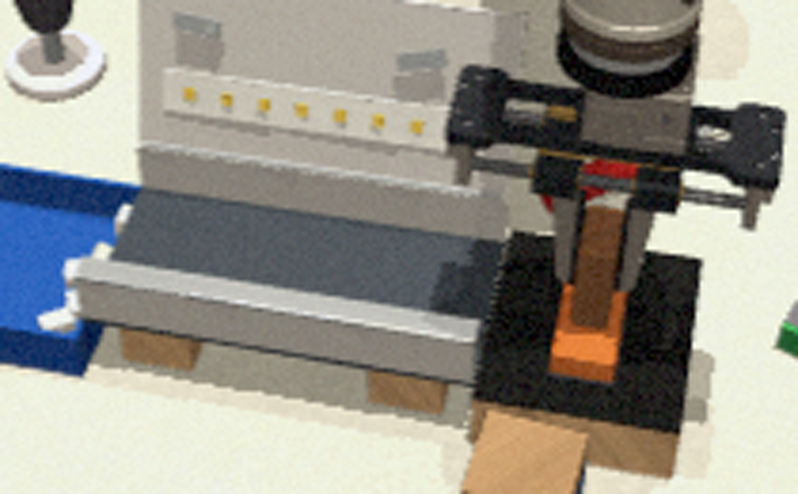

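The floor is clear and the scraper is over the stand. Lower it and release.

apply_moves --deltas "0 1.2 0 0; 0 1.5 0 0; 0 1.5 0 0"

```text
time_s: 11.6
ee_pos: [602.2, 223.6, 186.4]
eef_rot: [-0.029, 2.205, -2.222]
force: [-0.2, -2.0, 0.4]
width: 0.26
```

apply_moves --deltas "0 0 0 0; 0 0 0 0; 0 0 0 0; 0 0 0 0; 0 0 0 0" --fingers 80

```text
time_s: 12.1
ee_pos: [602.2, 223.7, 186.3]
eef_rot: [-0.03, 2.205, -2.222]
force: [-0.7, 0.1, -0.1]
width: 0.674
```

apply_moves --deltas "0 0 0 0; 0 0 0 0; 0 -30 0 0; 0 -70 0 0; 0 -115 0 0"

```text
time_s: 12.6
ee_pos: [602.0, 224.5, 301.2]
eef_rot: [-0.033, 2.206, -2.224]
force: [-0.2, -0.3, 0.3]
width: 0.871
```

apply_moves --deltas "0 -40 0 0; 0 -60 0 0; 0 -60 0 0"

```text
time_s: 12.9
ee_pos: [603.8, 225.3, 365.9]
eef_rot: [-0.024, 2.203, -2.218]
force: [1.1, -0.9, 0.7]
width: 0.87
```

```bash
python3 - <<'E'
from h import *
b=snap('top','t13.png');s=snap('scene','s13.png')
to(516,367,200)
cv2.imwrite('pics/s13c.png',cv2.convertScaleAbs(cv2.resize(s['pixels'][150:280,320:480],None,fx=4.5,fy=4.5,interpolation=2),alpha=1.6))
for nm in ('s0','s13'):
    im={'pixels':cv2.imread(f'pics/{nm}.png'),**{k:s[k] for k in s if k!='pixels'}}
    for bx in((430,212,462,250),(168,160,196,192)):
        d=mask(im,lambda h,s_,v:(v<115)|((h>45)&(h<75)&(s_>120)),bx)
        print(nm,[(rect(im,k,24),k[:,0].mean(0)) for k in blobs(d,40)])
E
```

```text
t 13.0 p [602.3 224.9 360.3] zang -88.77 w 80.3 F [ 0.2 -0.3 -1.8] q6 1.72
DELTA [  81.8  159.9 -145.2] roll 0.0
s0 [(array([530. , 369.3,  88.3,  32.1, -18.6]), array([444.43548387, 232.66129032]))]
s0 [(array([ 487.4, -385.6,   89.9,   38.2,   12.5]), array([182.10714286, 176.98214286]))]
s13 [(array([530.6, 369.1,  86.9,  30.5, -18.6]), array([444.58333333, 232.45      ]))]
s13 [(array([ 487.4, -385.6,   90. ,   37.6,   11.5]), array([182.24528302, 176.81132075]))]
```

View pics/s13c.png

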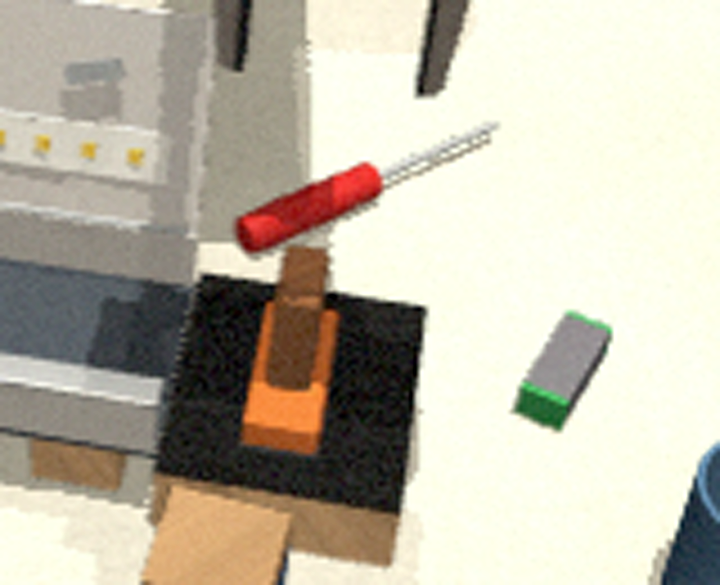

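View pics/t13.png

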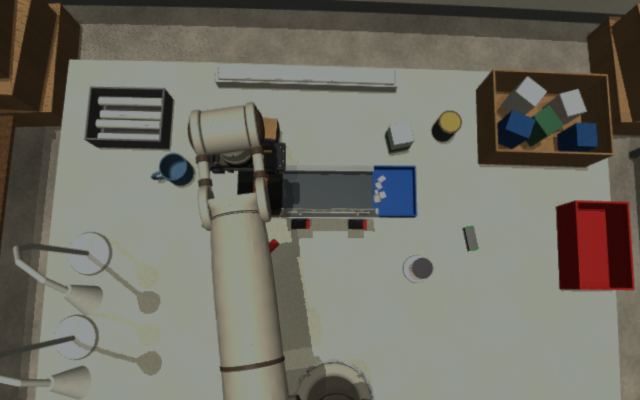

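```bash
python3 - <<'E'
from h import *
s=snap('scene'); 
q=np.array([(573,312),(611,328),(568,400),(521,385)])/4.5+[320,150]
p=onz(s,q,24); print(p[:,:2].round(1),p.mean(0))
b=dict(snap('top')); b['pixels']=cv2.imread('pics/t0.png')
cv2.imwrite('pics/dl.png',cv2.convertScaleAbs(cv2.resize(b['pixels'][200:235,195:230],None,fx=15,fy=15,interpolation=2),alpha=1.6))
cv2.imwrite('pics/dr.png',cv2.convertScaleAbs(cv2.resize(b['pixels'][222:257,453:488],None,fx=15,fy=15,interpolation=2),alpha=1.6))
cv2.imwrite('pics/drs.png',cv2.convertScaleAbs(cv2.resize(s['pixels'][160:195,165:200],None,fx=15,fy=15,interpolation=2),alpha=1.6))
E
```

```text
[[483.2 372.9]
 [491.1 394.7]
 [552.8 374. ]
 [547.5 347.9]] [518.65247321 372.35399524  24.        ]
```

View pics/dl.png

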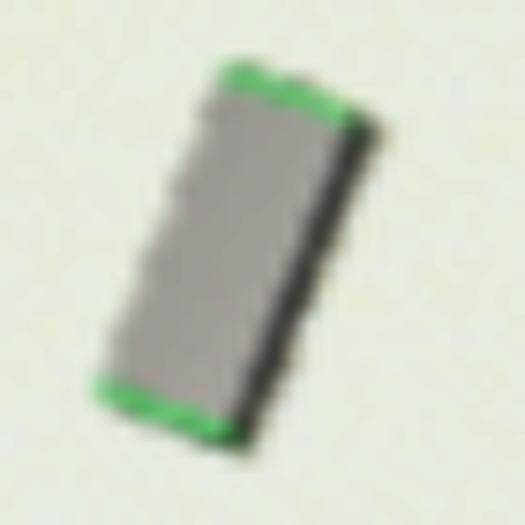

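View pics/dr.png

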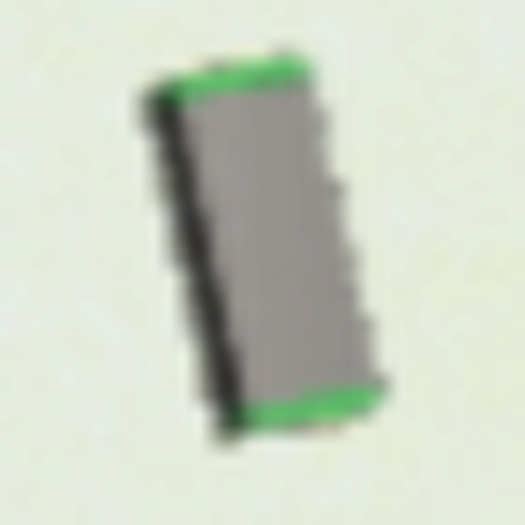

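View pics/drs.png

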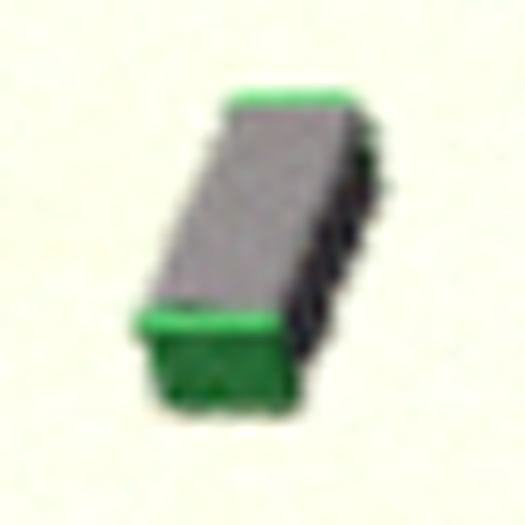

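```bash
python3 - <<'E'
from h import *
s=snap('scene'); b=snap('top')
def sh(n,c,q,o):
    p=onz(c,np.array(q)/15+o,24)[:,:2]; m=p.mean(0)
    a=np.degrees(np.arctan2(*(p[0]+p[1]-p[2]-p[3])[::-1]))
    print(n,m.round(1),'ang',a.round(1),'L',np.linalg.norm((p[0]+p[1]-p[2]-p[3])/2).round(1),'W',np.linalg.norm((p[0]+p[3]-p[1]-p[2])/2).round(1))
sh('L top',b,[(222,65),(350,112),(230,440),(98,390)],[195,200])
sh('R top',b,[(175,85),(308,62),(385,395),(245,428)],[453,222])
sh('R scene',s,[(150,322),(285,325),(360,100),(230,98)],[165,160])
to(517,369.5,200,71+0)
E
```

```text
L top [514.7 367.7] ang -17.3 L 67.4 W 27.2
R top [ 470.4 -399.9] ang 11.4 L 67.5 W 28.1
R scene [ 475.8 -391.6] ang 14.3 L 68.1 W 26.6
t 13.2 p [601.9 224.8 358.7] zang -88.77 w 79.9 F [-0.1 -0.2 -0.9] q6 1.72
DELTA [  79.8  158.5 -147.9] roll -2.789
```

apply_moves --deltas "20 20 -37 0.1; 40 40 -74 0.2; 60 70 -110 0.32; 80 100 -148 0.327; 80 100 -148 0.327"

```text
time_s: 13.7
ee_pos: [512.3, 372.6, 252.0]
eef_rot: [-0.289, -2.034, 2.067]
force: [-0.8, -1.1, -0.3]
width: 0.869
```

```bash
python3 - <<'E'
from h import *
to(516.5,370,92,-107.5)
b=snap('top','t14.png');s=snap('scene','s14.png')
cv2.imwrite('pics/s14c.png',cv2.convertScaleAbs(cv2.resize(s['pixels'][130:280,370:530],None,fx=4,fy=4,interpolation=2),alpha=1.6))
E
```

```text
t 13.7 p [512.3 372.6 252. ] zang -107.22 w 79.9 F [-0.8 -1.1 -0.3] q6 2.31
DELTA [ -7.7 159.9  -1.8] roll 0.005
```

View pics/s14c.png

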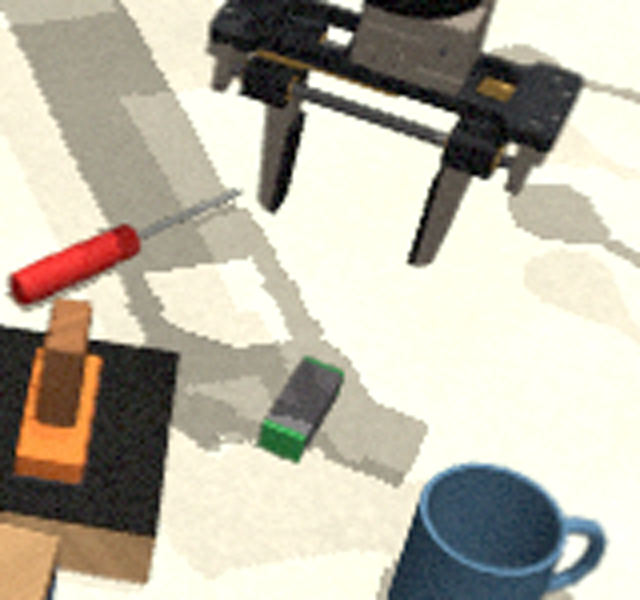

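```bash
python3 - <<'E'
from h import *
to(516.5,370,92,-107.5)
s=snap('scene');p=env.sense()['ee_pos']
print(proj(s,[[p[0],p[1],p[2]-88]]),onz(s,(456.6,188.4),p[2]-88))
E
```

```text
t 13.8 p [516.2 370.5 256.4] zang -107.38 w 79.9 F [ 0.4 -0.2 -0.6] q6 2.31
DELTA [ -2.3 164.4  -2.1] roll 0.002
[[456.06834625 185.87047439]] [[526.28337673 371.43247803 170.08822375]]
```

apply_moves --deltas "-1 50 -2 0; -1 100 -2 0; -1 140 -2 0; -1 160 -2 0; -1 164 -2 0"

```text
time_s: 14.35
ee_pos: [517.0, 367.8, 91.8]
eef_rot: [-0.302, -2.035, 2.065]
force: [0.2, 0.1, 0.3]
width: 0.866
```

apply_moves --deltas "0 0 0 0; 0 0 0 0"

```text
time_s: 14.55
ee_pos: [518.9, 367.6, 94.0]
eef_rot: [-0.307, -2.038, 2.063]
force: [-0.0, -0.5, 0.6]
width: 0.87
```

```bash
python3 - <<'E'
from h import *
to(516.5,370,92,-107.5)
s=snap('scene','s15.png')
cv2.imwrite('pics/s15c.png',cv2.convertScaleAbs(cv2.resize(s['pixels'][130:280,370:530],None,fx=4,fy=4,interpolation=2),alpha=1.6))
E
```

```text
t 14.6 p [518.9 367.6  94. ] zang -107.65 w 79.9 F [-0.  -0.5  0.6] q6 2.31
DELTA [ 3.   2.  -1.6] roll -0.003
```

View pics/s15c.png

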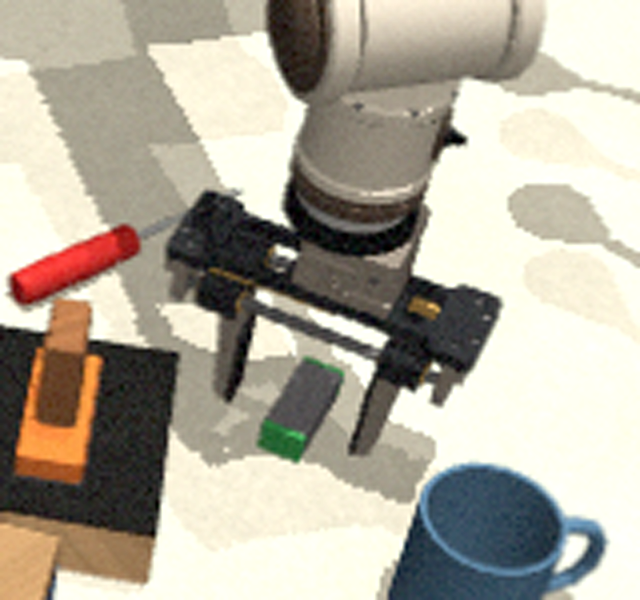

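apply_moves --deltas "1 3 -1 0; 1 3 -1 0; 1 3 -1 0; 1 3 -1 0; 1 3 -1 0" --fingers 10

```text
time_s: 15.1
ee_pos: [518.1, 369.2, 91.2]
eef_rot: [-0.307, -2.039, 2.063]
force: [-1.2, 1.3, -1.0]
width: 0.455
```

apply_moves --deltas "0 0 0 0; 0 0 0 0; 0 0 0 0; 0 0 0 0; 0 0 0 0"

```text
time_s: 15.6
ee_pos: [518.1, 369.2, 91.2]
eef_rot: [-0.307, -2.039, 2.063]
force: [0.0, 0.3, -0.8]
width: 0.303
```

apply_moves --deltas "0 -10 0 0; 0 -40 0 0; 0 -80 0 0; 0 -120 0 0; 0 -150 0 0"

```text
time_s: 16.1
ee_pos: [520.5, 371.0, 245.0]
eef_rot: [-0.31, -2.042, 2.063]
force: [-0.3, 0.8, -0.8]
width: 0.304
```

```bash
python3 - <<'E'
from h import *
to(599,85,240,-88.65)
s=snap('scene','s16.png')
cv2.imwrite('pics/s16c.png',cv2.convertScaleAbs(cv2.resize(s['pixels'][100:280,350:530],None,fx=3.3,fy=3.3,interpolation=2),alpha=1.6))
E
```

```text
t 16.1 p [520.5 371.  245. ] zang -107.63 w 28.0 F [-0.3  0.8 -0.8] q6 2.31
DELTA [-161.5    6.7  248.8] roll -0.331
```

View pics/s16c.png

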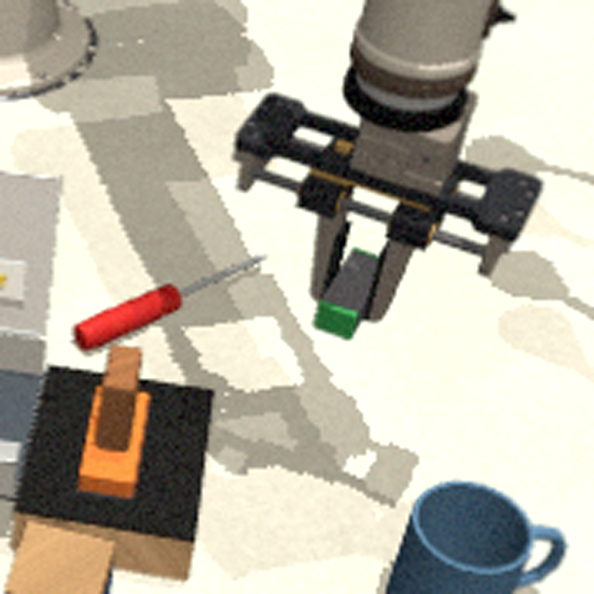

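apply_moves --deltas "-10 -35 15 0; -30 -45 47 -0.05; -55 -45 85 -0.1; -80 -45 125 -0.15; -105 -45 160 -0.2"

```text
time_s: 16.65
ee_pos: [574.2, 186.1, 296.9]
eef_rot: [-0.113, -2.161, 2.173]
force: [0.2, 0.1, -0.5]
width: 0.3
```

```bash
python3 - <<'E'
from h import *
to(597,85,240,-88.65)
E
```

```text
t 16.6 p [574.2 186.1 296.9] zang -96.04 w 27.6 F [ 0.2  0.1 -0.5] q6 1.79
DELTA [-33.3  57.4  97.8] roll -0.129
```

apply_moves --deltas "-12 0 35 -0.05; -24 0 70 -0.1; -33 0 98 -0.129; -33 20 98 -0.129; -33 50 98 -0.129"

```text
time_s: 17.15
ee_pos: [598.1, 83.6, 249.4]
eef_rot: [-0.019, 2.202, -2.215]
force: [0.8, -0.9, -0.4]
width: 0.303
```

```bash
python3 - <<'E'
from h import *
to(597,85,142.5,-88.65)
s=snap('scene','s17.png')
cv2.imwrite('pics/s17c.png',cv2.convertScaleAbs(cv2.resize(s['pixels'][100:280,220:420],None,fx=3.3,fy=3.3,interpolation=2),alpha=1.6))
E
```

```text
t 17.1 p [598.1  83.6 249.4] zang -88.77 w 27.8 F [ 0.8 -0.9 -0.4] q6 1.49
DELTA [  1.5 106.8  -2. ] roll -0.002
```

View pics/s17c.png

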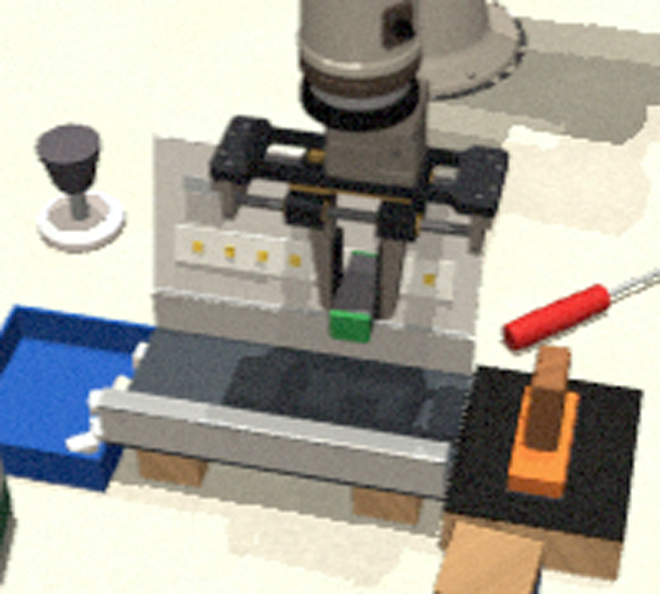

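apply_moves --deltas "1 40 -1 0; 1 75 -1 0; 1 95 -1 0; 1 103 -1 0; 1 104 -1 0"

```text
time_s: 17.7
ee_pos: [592.1, 85.0, 140.1]
eef_rot: [-0.038, 2.21, -2.221]
force: [-11.6, -0.4, 17.6]
width: 0.3
```

```bash
python3 - <<'E'
from h import *
to(597,85,141.7,-88.65)
s=snap('scene','s18.png')
cv2.imwrite('pics/s18c.png',cv2.convertScaleAbs(cv2.resize(s['pixels'][100:280,220:420],None,fx=3.3,fy=3.3,interpolation=2),alpha=1.6))
E
```

```text
t 17.7 p [592.1  85.  140.1] zang -88.69 w 27.5 F [-11.6  -0.4  17.6] q6 1.49
DELTA [-4.9 -1.7  0.1] roll -0.001
```

View pics/s18c.png

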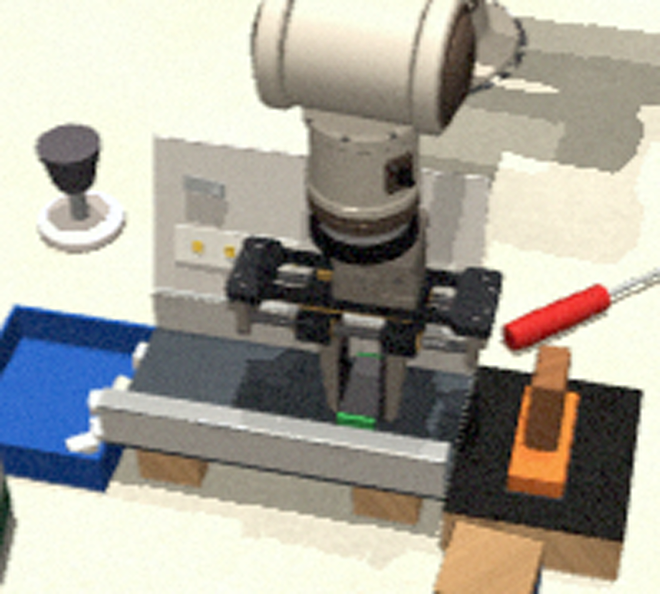

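apply_moves --deltas "0 -1.2 0 0; 0 -1.2 0 0"

```text
time_s: 17.95
ee_pos: [593.0, 85.1, 142.7]
eef_rot: [-0.035, 2.208, -2.22]
force: [0.1, 0.2, -1.3]
width: 0.302
```

apply_moves --deltas "0 0 0 0; 0 0 0 0; 0 0 0 0" --fingers 50

```text
time_s: 18.25
ee_pos: [593.1, 85.1, 142.7]
eef_rot: [-0.035, 2.208, -2.22]
force: [0.1, 0.0, -0.1]
width: 0.532
```

apply_moves --deltas "0 0 0 0; 0 -20 0 0; 0 -60 0 0; 0 -110 0 0; 0 -150 0 0"

```text
time_s: 18.75
ee_pos: [594.5, 85.9, 295.4]
eef_rot: [-0.033, 2.207, -2.219]
force: [1.3, -0.2, 1.1]
width: 0.543
```

```bash
python3 - <<'E'
from h import *
to(473,-396,290,-78)
s=snap('scene','s19.png');b=snap('top','t19.png')
cv2.imwrite('pics/s19c.png',cv2.convertScaleAbs(cv2.resize(s['pixels'][100:280,160:420],None,fx=3,fy=3,interpolation=2),alpha=1.6))
E
```

```text
t 18.8 p [594.5  85.9 295.4] zang -88.67 w 49.9 F [ 1.3 -0.2  1.1] q6 1.49
DELTA [132.6   8.8 478.9] roll -0.186
```

View pics/s19c.png

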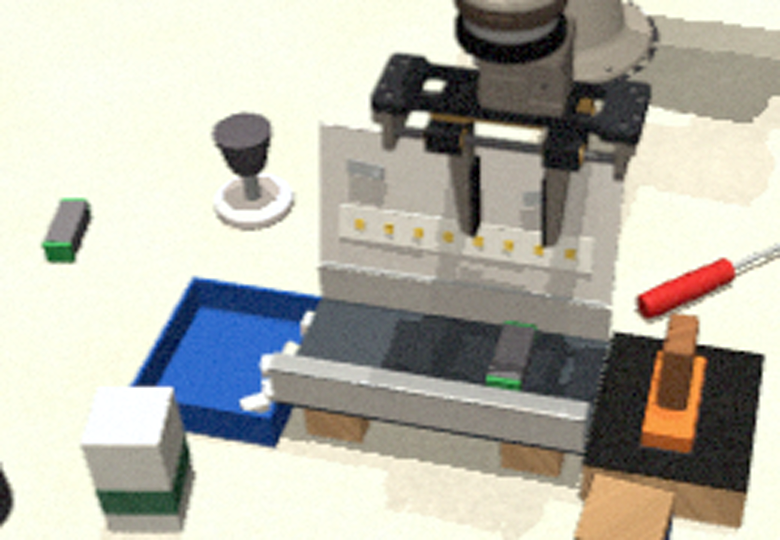

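apply_moves --deltas "13 -10 48 -0.05; 26 -20 96 -0.1; 40 -20 144 -0.15; 53 -20 192 -0.195; 66 -20 240 -0.195" --fingers 76

```text
time_s: 19.35
ee_pos: [536.3, -154.8, 320.8]
eef_rot: [-0.228, 2.098, -2.11]
force: [1.2, -0.1, -0.8]
width: 0.827
```

```bash
python3 - <<'E'
from h import *
to(473,-396,250,-77.5)
E
```

```text
t 19.4 p [ 536.3 -154.8  320.8] zang -77.43 w 76.0 F [ 1.2 -0.1 -0.8] q6 0.86
DELTA [114.5  71.8 221.2] roll 0.001
```

apply_moves --deltas "23 0 44 0; 46 0 88 0; 69 20 132 0; 92 50 176 0; 114 72 221 0"

```text
time_s: 19.85
ee_pos: [475.9, -381.7, 254.7]
eef_rot: [-0.229, 2.1, -2.109]
force: [0.6, 0.9, -0.1]
width: 0.825
```

```bash
python3 - <<'E'
from h import *
s=snap('scene','s20.png');b=snap('top','t20.png')
to(473,-396,92,-77.5)
cv2.imwrite('pics/s20c.png',cv2.convertScaleAbs(cv2.resize(s['pixels'][60:240,120:300],None,fx=3.3,fy=3.3,interpolation=2),alpha=1.6))
E
```

```text
t 19.9 p [ 473.7 -383.7  251.7] zang -77.75 w 75.7 F [-0.   1.5  0.2] q6 0.48
DELTA [  2.9 159.7  11.8] roll -0.004
```

View pics/s20c.png

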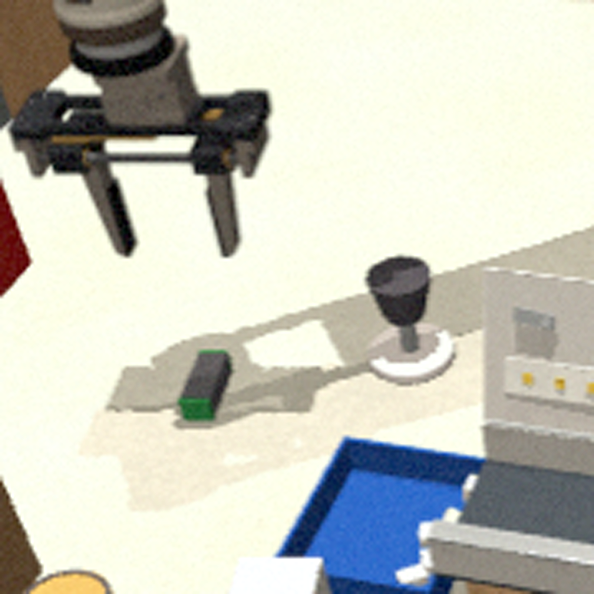

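View pics/t20.png

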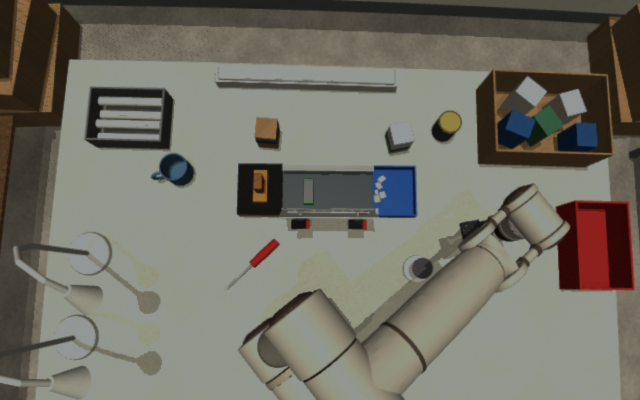

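```bash
python3 - <<'E'
from h import *
b=snap('top')
print(onz(b,[(418,268)],5),onz(b,[(422,268),(433,268),(423,257)],92))
to(473,-396,94,-77.5)
E
```

```text
[[ 380.6234232  -244.13392441    5.        ]] [[ 378.22803361 -237.59610387   92.        ]
 [ 378.81275968 -268.38120729   92.        ]
 [ 408.64334659 -240.54521622   92.        ]]
t 20.0 p [ 475.1 -381.7  253.5] zang -77.65 w 75.6 F [0.5 0.  0.3] q6 0.48
DELTA [  5.1 159.5  13.3] roll -0.003
```

Spotlight is well clear of the gripper's footprint. Descend.

apply_moves --deltas "5 30 13 0; 5 80 13 0; 5 120 13 0; 5 145 13 0; 5 155 13 0"

```text
time_s: 20.5
ee_pos: [472.4, -393.0, 95.4]
eef_rot: [-0.232, 2.112, -2.104]
force: [0.9, -0.4, 1.3]
width: 0.827
```

apply_moves --deltas "0 0 0 0; 0 0 0 0"

```text
time_s: 20.7
ee_pos: [473.2, -392.8, 96.6]
eef_rot: [-0.232, 2.11, -2.104]
force: [0.3, -0.2, -0.4]
width: 0.825
```

```bash
python3 - <<'E'
from h import *
s=snap('scene','s21.png')
to(473,-396,91.2,-77.5)
cv2.imwrite('pics/s21c.png',cv2.convertScaleAbs(cv2.resize(s['pixels'][60:240,120:300],None,fx=3.3,fy=3.3,interpolation=2),alpha=1.6))
E
```

```text
t 20.8 p [ 473.4 -393.4   97.3] zang -77.54 w 76.0 F [ 0.3 -0.4 -0. ] q6 0.46
DELTA [1.  6.1 2.5] roll -0.001
```

View pics/s21c.png

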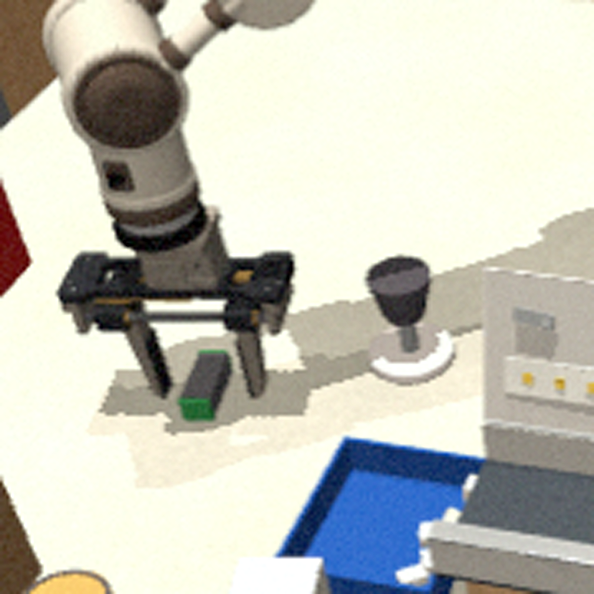

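apply_moves --deltas "-2 6 2 0; -2 6 2 0; -2 6 2 0; -2 6 2 0; -2 6 2 0" --fingers 10

```text
time_s: 21.25
ee_pos: [475.8, -395.0, 91.5]
eef_rot: [-0.231, 2.108, -2.106]
force: [0.8, -0.1, 0.6]
width: 0.414
```

apply_moves --deltas "0 0 0 0; 0 0 0 0; 0 0 0 0; 0 0 0 0; 0 0 0 0"

```text
time_s: 21.75
ee_pos: [475.8, -395.1, 91.5]
eef_rot: [-0.231, 2.108, -2.106]
force: [-0.2, -0.0, 0.2]
width: 0.307
```

apply_moves --deltas "0 -10 0 0; 0 -50 0 0; 0 -100 0 0; 0 -150 0 0; 0 -200 0 0"

```text
time_s: 22.25
ee_pos: [475.7, -394.8, 294.1]
eef_rot: [-0.231, 2.108, -2.106]
force: [0.6, -0.4, -1.0]
width: 0.305
```

```bash
python3 - <<'E'
from h import *
to(597,-25,292,-88.65)
s=snap('scene','s22.png')
cv2.imwrite('pics/s22c.png',cv2.convertScaleAbs(cv2.resize(s['pixels'][20:200,100:280],None,fx=3.3,fy=3.3,interpolation=2),alpha=1.6))
E
```

```text
t 22.2 p [ 475.7 -394.8  294.1] zang -77.54 w 28.0 F [ 0.6 -0.4 -1. ] q6 0.47
DELTA [-198.2    2.3 -334.9] roll 0.194
```

View pics/s22c.png

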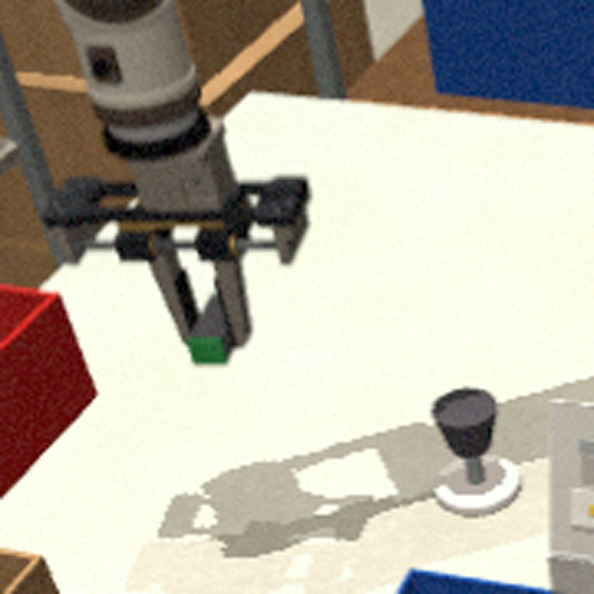

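apply_moves --deltas "-24 -15 -41 0.04; -48 -25 -82 0.08; -72 -25 -123 0.12; -96 -25 -164 0.16; -120 -25 -205 0.19"

```text
time_s: 22.8
ee_pos: [551.0, -169.1, 328.5]
eef_rot: [-0.018, 2.19, -2.216]
force: [1.1, 0.3, -1.0]
width: 0.302
```

```bash
python3 - <<'E'
from h import *
to(598,-25,292,-88.65)
E
```

```text
t 22.8 p [ 551.  -169.1  328.5] zang -88.51 w 27.7 F [ 1.1  0.3 -1. ] q6 1.04
DELTA [ -50.4   35.3 -143.2] roll 0.002
```

apply_moves --deltas "-20 0 -45 0; -40 0 -90 0; -50 0 -135 0; -50 30 -143 0; -50 75 -143 0"

```text
time_s: 23.3
ee_pos: [600.0, -23.6, 255.2]
eef_rot: [-0.013, 2.183, -2.212]
force: [0.6, -0.7, -1.1]
width: 0.3
```

```bash
python3 - <<'E'
from h import *
to(598,-25,142,-88.65)
s=snap('scene','s23.png')
cv2.imwrite('pics/s23c.png',cv2.convertScaleAbs(cv2.resize(s['pixels'][100:280,200:400],None,fx=3.3,fy=3.3,interpolation=2),alpha=1.6))
E
```

```text
t 23.3 p [600.  -23.6 255.2] zang -88.3 w 27.6 F [ 0.6 -0.7 -1.1] q6 1.31
DELTA [  4.  113.2  -0.2] roll 0.006
```

View pics/s23c.png

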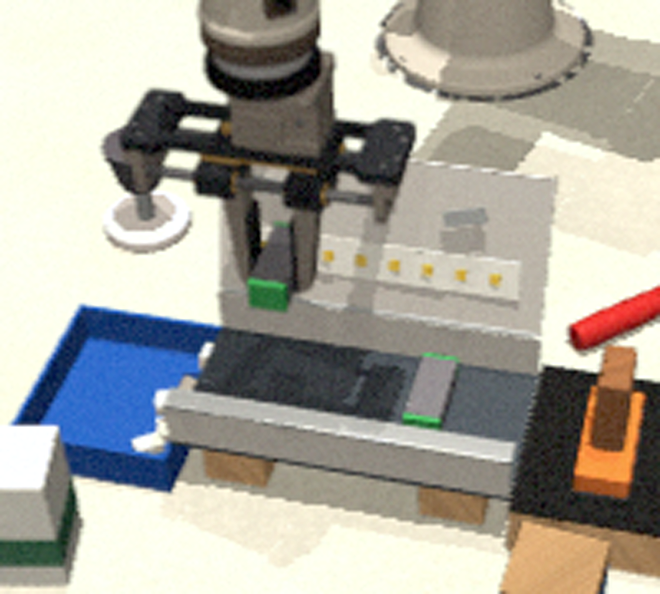

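apply_moves --deltas "2 40 0 0.005; 2 75 0 0.005; 2 95 0 0.005; 2 105 0 0.005; 2 106 0 0.005"

```text
time_s: 23.85
ee_pos: [592.8, -24.8, 140.1]
eef_rot: [-0.028, 2.201, -2.22]
force: [-7.2, 1.0, 12.5]
width: 0.306
```

```bash
python3 - <<'E'
from h import *
s=snap('scene','s24.png')
to(598,-25,142,-88.65)
E
```

```text
t 23.9 p [592.9 -24.8 140.2] zang -88.68 w 27.7 F [-2.9  0.6  5.4] q6 1.31
DELTA [-5.1 -1.8  0.3] roll -0.001
```

apply_moves --deltas "0 -0.8 0 0; 0 -0.8 0 0"

```text
time_s: 24.1
ee_pos: [593.8, -25.2, 142.6]
eef_rot: [-0.024, 2.199, -2.22]
force: [2.0, -0.3, -0.7]
width: 0.302
```

apply_moves --deltas "0 0 0 0; 0 0 0 0; 0 0 0 0" --fingers 50

```text
time_s: 24.4
ee_pos: [593.9, -25.3, 142.7]
eef_rot: [-0.024, 2.199, -2.22]
force: [0.2, -0.1, -0.1]
width: 0.532
```

apply_moves --deltas "0 0 0 0; 0 -20 0 0; 0 -60 0 0; 0 -110 0 0; 0 -160 0 0"

```text
time_s: 24.9
ee_pos: [593.1, -23.6, 303.9]
eef_rot: [-0.025, 2.2, -2.22]
force: [1.3, 0.2, 0.8]
width: 0.542
```

apply_moves --deltas "0 -30 0 0; 0 -50 0 0; 0 -50 0 0" --fingers 0

```text
time_s: 25.2
ee_pos: [594.4, -23.4, 357.9]
eef_rot: [-0.017, 2.195, -2.219]
force: [0.6, 0.1, 0.2]
width: 0.308
```

```bash
python3 - <<'E'
from h import *
s=snap('scene','s25.png');b=snap('top','t25.png')
to(430,30,350,-88.65)
cv2.imwrite('pics/s25c.png',cv2.convertScaleAbs(cv2.resize(s['pixels'][100:280,180:440],None,fx=3,fy=3,interpolation=2),alpha=1.6))
E
```

```text
t 25.3 p [593.  -23.1 353. ] zang -88.7 w 20.0 F [ 0.3 -0.9  0.1] q6 1.31
DELTA [161.7   2.7 -56.8] roll -0.001
```

View pics/s25c.png

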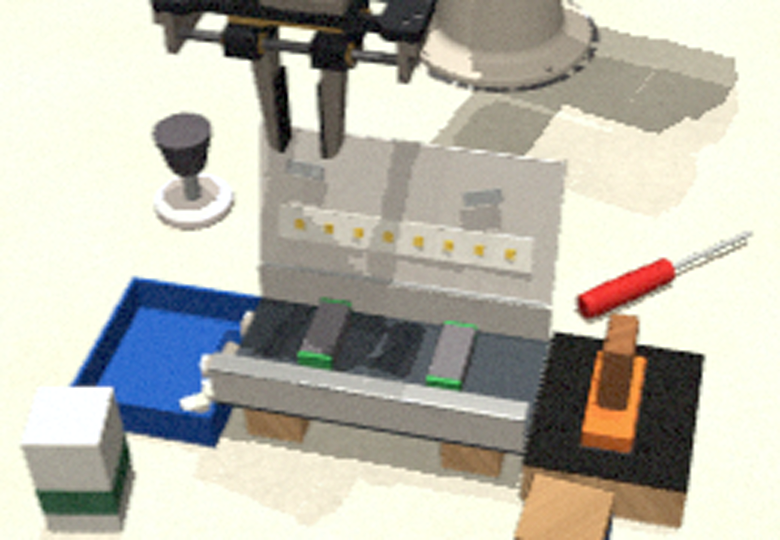

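apply_moves --deltas "35 0 -15 0; 70 0 -30 0; 105 0 -45 0; 140 0 -55 0; 165 0 -57 0"

```text
time_s: 25.8
ee_pos: [424.1, 31.2, 349.9]
eef_rot: [-0.032, 2.204, -2.221]
force: [-0.6, -0.3, -0.1]
width: 0.003
```

apply_moves --deltas "0 20 0 0; 0 45 0 0; 0 65 0 0; 0 70 0 0; 0 70 0 0"

```text
time_s: 26.3
ee_pos: [422.7, 30.8, 278.0]
eef_rot: [-0.037, 2.207, -2.222]
force: [0.7, 0.5, 0.4]
width: 0.002
```

```bash
python3 - <<'E'
from h import *
s=snap('scene','s26.png');b=snap('top','t26.png')
to(480,30,280,-88.65)
cv2.imwrite('pics/s26c.png',cv2.convertScaleAbs(cv2.resize(s['pixels'][60:280,180:440],None,fx=2.7,fy=2.7,interpolation=2),alpha=1.6))
E
```

```text
t 26.4 p [423.9  30.6 280.2] zang -88.64 w 0.3 F [ 0.  -0.1  0.7] q6 1.34
DELTA [-56.   -0.1   1.9] roll 0.0
```

View pics/s26c.png

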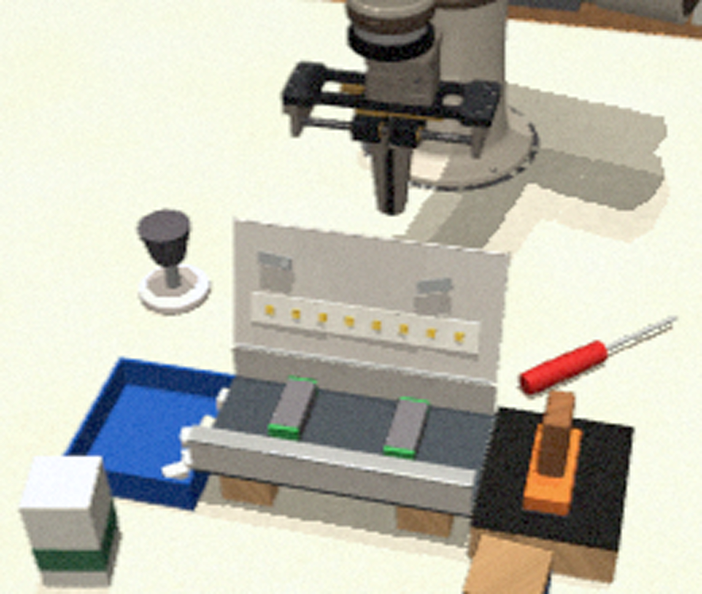

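View pics/t26.png

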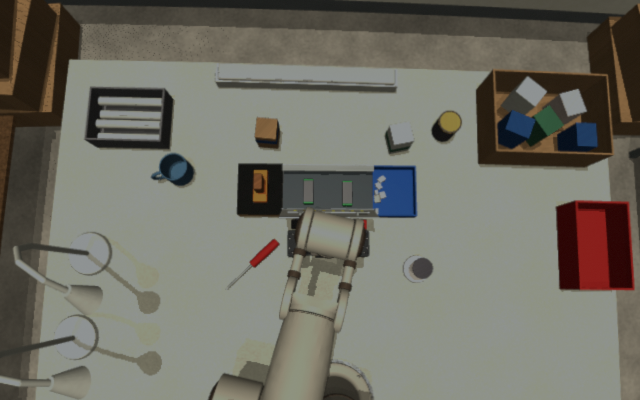

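apply_moves --deltas "-20 0 0 0; -40 0 0 0; -55 0 0 0; -65 0 0 0; -75 0 0 0"

```text
time_s: 26.9
ee_pos: [499.3, 32.3, 280.5]
eef_rot: [-0.033, 2.204, -2.221]
force: [-3.8, -0.4, 3.2]
width: 0.002
```

apply_moves --deltas "-8 0 0 0; -16 0 0 0; -24 0 0 0; -32 0 0 0; -40 0 0 0"

```text
time_s: 27.4
ee_pos: [539.6, 33.3, 279.8]
eef_rot: [-0.035, 2.204, -2.222]
force: [-2.9, -1.6, -1.0]
width: 0.0
```

```bash
python3 - <<'E'
from h import *
s=snap('scene','s27.png')
to(563,30,280,-88.65)
cv2.imwrite('pics/s27c.png',cv2.convertScaleAbs(cv2.resize(s['pixels'][60:280,180:440],None,fx=2.7,fy=2.7,interpolation=2),alpha=1.6))
E
```

```text
t 27.4 p [540.4  33.2 279.7] zang -88.64 w 0.2 F [-1.9 -0.3 -0.1] q6 1.39
DELTA [-22.5  -0.5   3.8] roll 0.0
```

View pics/s27c.png

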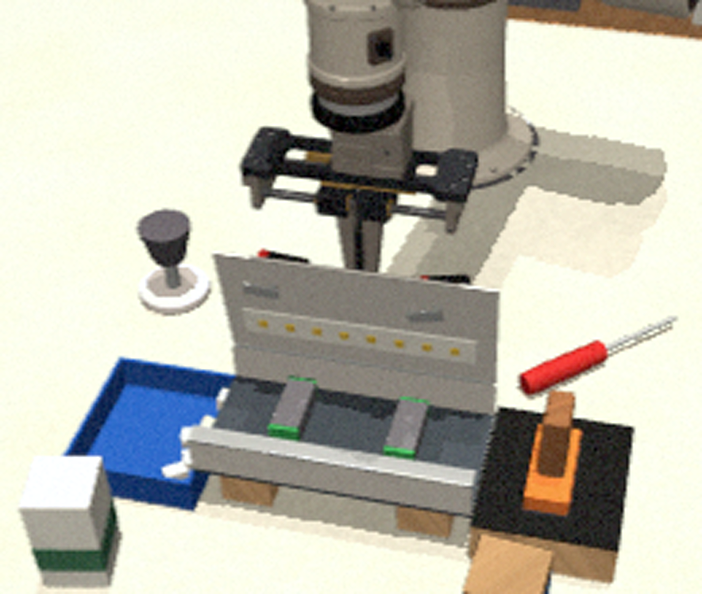

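apply_moves --deltas "-11 0 0 0; -22 0 0 0; -32 4 0 0; -42 9 0 0; -51 15 0 0"

```text
time_s: 27.95
ee_pos: [591.9, 34.5, 263.6]
eef_rot: [-0.034, 2.204, -2.221]
force: [-2.3, 0.9, -0.2]
width: 0.004
```

```bash
python3 - <<'E'
from h import *
s=snap('scene','s28.png')
to(601,30,258,-88.65)
to(616,30,241)
to(637,30,180)
E
```

```text
t 28.0 p [592.6  34.3 262.5] zang -88.65 w 0.6 F [-1.5 -0.6 -0.1] q6 1.41
DELTA [-8.4  4.5  4.5] roll 0.0
t 28.0 p [592.6  34.3 262.5] zang -88.65 w 0.6 F [-1.5 -0.6 -0.1] q6 1.41
DELTA [-23.5  21.4   4.7] roll 0.0
t 28.0 p [592.6  34.3 262.5] zang -88.65 w 0.6 F [-1.5 -0.6 -0.1] q6 1.41
DELTA [-44.9  82.3   4.8] roll 0.0
```

apply_moves --deltas "-9 5 2 0; -17 13 4 0; -24 22 4 0; -30 31 4 0; -35 41 4 0"

```text
time_s: 28.5
ee_pos: [628.4, 30.8, 221.1]
eef_rot: [-0.031, 2.203, -2.22]
force: [0.7, 0.6, 1.8]
width: 0.003
```

```bash
python3 - <<'E'
from h import *
s=snap('scene','s29.png')
to(637,30,182,-88.65)
cv2.imwrite('pics/s29c.png',cv2.convertScaleAbs(cv2.resize(s['pixels'][60:280,180:440],None,fx=2.7,fy=2.7,interpolation=2),alpha=1.6))
E
```

```text
t 28.6 p [627.8  30.8 218.9] zang -88.65 w 0.4 F [-1.1  0.2 -0.2] q6 1.41
DELTA [-9.5 36.8  0.7] roll -0.0
```

View pics/s29c.png

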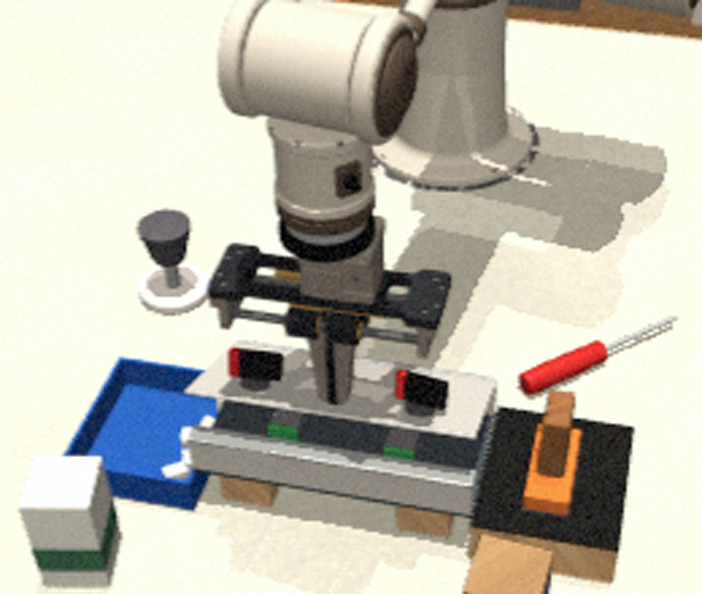

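apply_moves --deltas "-3 9 0 0; -6 18 0 0; -8 26 0 0; -9 33 0 0; -9 38 0 0"

```text
time_s: 29.05
ee_pos: [636.5, 30.7, 180.2]
eef_rot: [-0.034, 2.205, -2.222]
force: [-5.4, 1.8, 32.6]
width: 0.004
```

apply_moves --deltas "0 2 0 0; 0 3 0 0; 0 3 0 0"

```text
time_s: 29.35
ee_pos: [636.6, 30.7, 180.4]
eef_rot: [-0.035, 2.205, -2.222]
force: [-8.3, 1.8, 17.1]
width: 0.003
```

```bash
python3 - <<'E'
from h import *
s=snap('scene','s30.png')
to(637,30,180,-88.65)
cv2.imwrite('pics/s30c.png',cv2.convertScaleAbs(cv2.resize(s['pixels'][60:280,180:440],None,fx=2.7,fy=2.7,interpolation=2),alpha=1.6))
E
```

```text
t 29.4 p [636.6  30.7 180.4] zang -88.63 w 0.4 F [-9.   0.8 17.1] q6 1.41
DELTA [-0.4  0.4  0.7] roll 0.0
```

View pics/s30c.png

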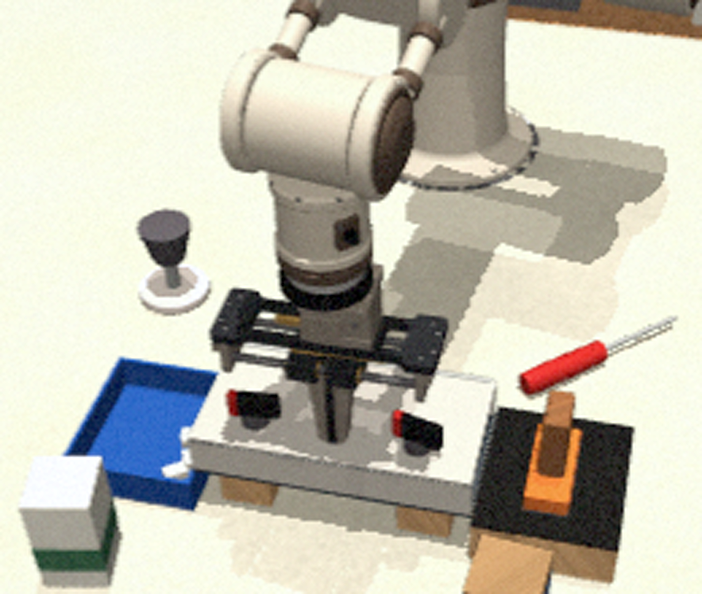

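apply_moves --deltas "0 -15 0 0; 10 -50 0 0; 40 -95 0 0; 80 -140 0 0; 125 -170 0 0"

```text
time_s: 29.9
ee_pos: [526.7, 29.1, 342.8]
eef_rot: [-0.031, 2.202, -2.221]
force: [-0.5, -0.5, 0.7]
width: 0.008
```

apply_moves --deltas "40 -20 0 0; 80 -40 0 0; 120 -40 0 0; 120 -40 0 0"

```text
time_s: 30.3
ee_pos: [403.8, 26.9, 383.8]
eef_rot: [-0.029, 2.2, -2.222]
force: [0.2, -0.1, -0.4]
width: 0.003
```

```bash
python3 - <<'E'
from h import *
s=snap('scene','s31.png');b=snap('top','t31.png')
to(634,106,300,-178)
cv2.imwrite('pics/s31c.png',cv2.convertScaleAbs(cv2.resize(s['pixels'][170:270,240:390],None,fx=5,fy=5,interpolation=2),alpha=1.6))
cv2.imwrite('pics/t31c.png',cv2.convertScaleAbs(cv2.resize(b['pixels'][155:230,270:390],None,fx=6,fy=6,interpolation=2),alpha=1.6))
E
```

```text
t 30.4 p [406.6  26.5 383.5] zang -88.66 w 0.6 F [-0.4  0.3 -1. ] q6 1.32
DELTA [-229.4   82.2  -74.9] roll 1.559
```

View pics/s31c.png

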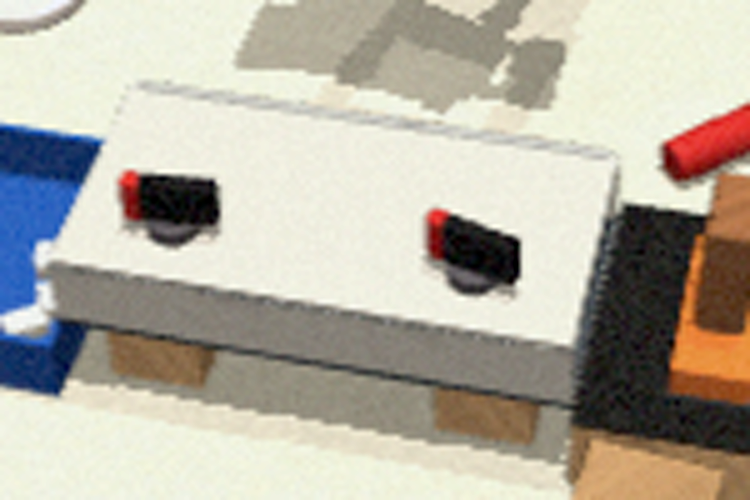

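View pics/t31c.png

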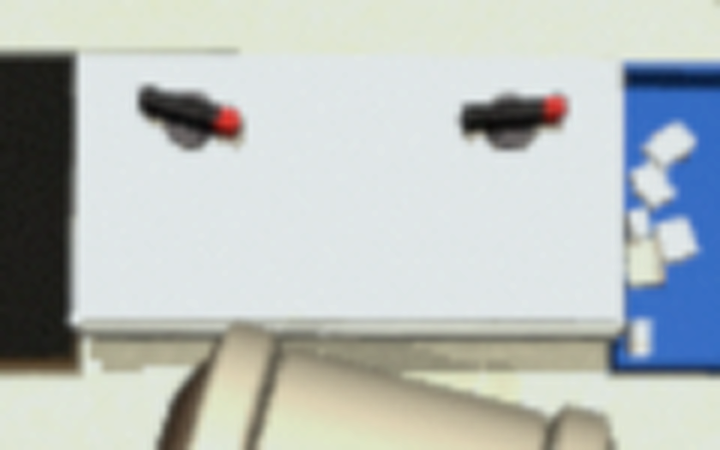

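```bash
python3 - <<'E'
from h import *
b=snap('top');s=snap('scene')
g=lambda l:np.array(l)/6+[270,155]
for n,q in(('L',[(141,98),(240,122)]),('R',[(463,119),(566,105)])):
    p=onz(b,g(q),122)[:,:2];d=p[1]-p[0]
    print(n,p.mean(0),'len',np.linalg.norm(d),'red dir ang',np.degrees(np.arctan2(d[1],d[0])))
f=lambda l:np.array(l)/5+[240,170]
for n,q in(('L',[(432,212),(520,240)]),('R',[(125,172),(216,178)])):
    p=onz(s,f(q),125)[:,:2];d=p[0]-p[1]
    print(n,p.mean(0),'len',np.linalg.norm(d),'red dir ang',np.degrees(np.arctan2(d[1],d[0])))
# cover corners at z 92
p=onz(b,g([(76,52),(622,62),(625,328),(70,328)]),92);print(p.round(1),p.mean(0))
p=onz(s,f([(140,85),(615,155),(578,345),(52,263)]),92);print(p.round(1),p.mean(0))
E
```

```text
L [629.89774917 101.56451399] len 46.941065886768044 red dir ang -102.34634691211863
R [633.09669696 -47.87986621] len 48.23587712334026 red dir ang -80.52429121016495
L [633.47653861 107.52464544] len 44.85361132169566 red dir ang -100.62907232565695
R [634.27697821 -42.50365049] len 44.35995370347117 red dir ang -81.89456701039019
[[ 662.8  157.3   92. ]
 [ 665.2 -100.9   92. ]
 [ 538.  -103.3   92. ]
 [ 531.4  155.3   92. ]] [599.34658436  27.09289062  92.        ]
[[542.2 -93.5  92. ]
 [536.9 156.9  92. ]
 [665.9 163.8  92. ]
 [673.8 -92.4  92. ]] [604.71395197  33.69352593  92.        ]
```

```bash
python3 - <<'E'
from h import *
to(632,105,260,-11.5)
E
```

```text
t 30.5 p [407.5  26.4 383.2] zang -88.65 w 0.8 F [ 0.   0.8 -0.2] q6 1.32
DELTA [-226.9  121.5  -74.3] roll -1.346
```

apply_moves --deltas "-40 0 -15 -0.15; -80 0 -30 -0.29; -120 20 -45 -0.44; -160 40 -60 -0.58; -200 60 -70 -0.73" --fingers 50

```text
time_s: 31.0
ee_pos: [608.0, 102.0, 319.2]
eef_rot: [-0.719, 1.773, -1.785]
force: [0.1, -1.2, 0.7]
width: 0.413
```

```bash
python3 - <<'E'
from h import *
to(632,105,250,-11.5)
E
```

```text
t 31.0 p [608.  102.  319.2] zang -46.42 w 38.0 F [ 0.1 -1.2  0.7] q6 0.79
DELTA [-20.2  69.1  14.2] roll -0.609
```

apply_moves --deltas "-7 20 5 -0.14; -14 40 10 -0.28; -20 55 14 -0.42; -20 69 14 -0.56; -20 69 14 -0.609"

```text
time_s: 31.5
ee_pos: [631.4, 105.2, 245.2]
eef_rot: [-1.125, 1.357, -1.355]
force: [0.3, -0.2, 0.2]
width: 0.541
```

apply_moves --deltas "0 0 0 0; 0 0 0 0"

```text
time_s: 31.7
ee_pos: [631.6, 105.3, 243.5]
eef_rot: [-1.127, 1.36, -1.355]
force: [-0.0, -0.5, -0.3]
width: 0.543
```

```bash
python3 - <<'E'
from h import *
s=snap('scene','s32.png')
to(632,105,186,-11.5)
cv2.imwrite('pics/s32c.png',cv2.convertScaleAbs(cv2.resize(s['pixels'][110:270,240:400],None,fx=3.7,fy=3.7,interpolation=2),alpha=1.6))
E
```

```text
t 31.8 p [631.7 105.2 244.2] zang -11.35 w 49.9 F [ 0.   0.5 -0.2] q6 0.18
DELTA [-0.5 58.2  1.1] roll 0.003
```

View pics/s32c.png

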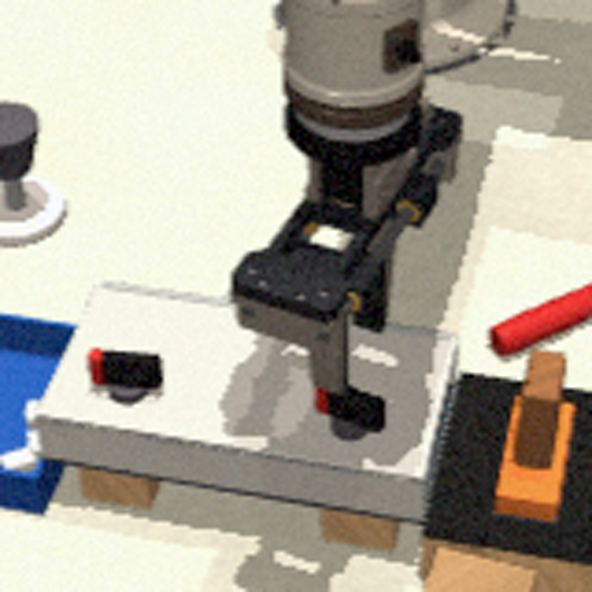

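apply_moves --deltas "0 15 0 0; 0 30 0 0; 0 45 0 0; 0 55 0 0; 0 58 0 0"

```text
time_s: 32.25
ee_pos: [629.8, 104.7, 183.8]
eef_rot: [-1.129, 1.362, -1.354]
force: [-0.4, -0.7, -0.7]
width: 0.546
```

apply_moves --deltas "0 0 0 0; 0 0 0 0; 0 0 0 0; 0 0 0 0" --fingers 14

```text
time_s: 32.65
ee_pos: [630.1, 104.7, 184.5]
eef_rot: [-1.128, 1.361, -1.354]
force: [-0.2, 0.4, -0.6]
width: 0.219
```

```bash
python3 - <<'E'
from h import *
s=snap('scene','s33.png')
to(632,105,186,-11.5)
cv2.imwrite('pics/s33c.png',cv2.convertScaleAbs(cv2.resize(s['pixels'][110:270,240:400],None,fx=3.7,fy=3.7,interpolation=2),alpha=1.6))
E
```

```text
t 32.7 p [630.1 104.7 184.4] zang -11.36 w 16.3 F [-0.6 -0.7  0.6] q6 0.18
DELTA [-0.6 -1.6  1.8] roll 0.003
```

View pics/s33c.png

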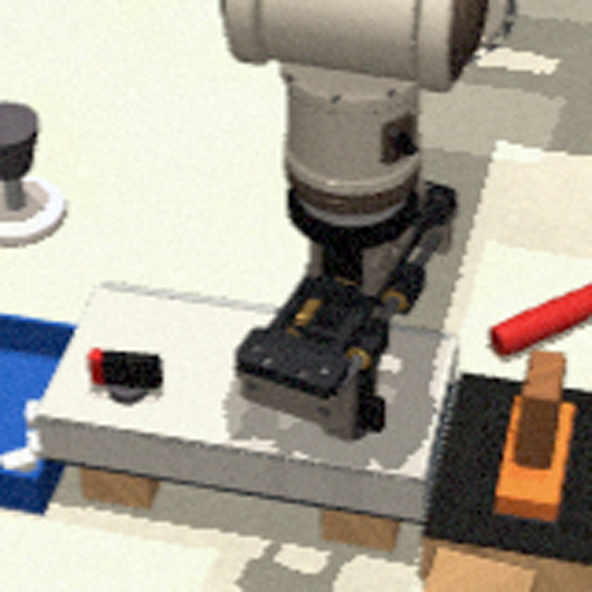

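apply_moves --deltas "0 0 0 0; 0 0 0 0; 0 0 0 0" --fingers 8

```text
time_s: 33.0
ee_pos: [631.6, 104.5, 185.0]
eef_rot: [-1.124, 1.357, -1.357]
force: [5.3, -0.7, -4.2]
width: 0.103
```

```bash
python3 - <<'E'
from h import *
s=st()
print(s['wrist_torque'])
E
```

```text
t 33.0 p [631.6 104.5 185. ] w 0.103 F [ 5.3 -0.7 -4.2] q [-0.02  0.44  1.5  -0.01  1.22  0.18]
[[-0.197 -0.011  0.98 ]
 [-0.98  -0.009 -0.197]
 [ 0.011 -1.    -0.009]]
[-0.16655146 -1.32110134 -0.03183106]
```

apply_moves --deltas "-0.7 0 0.9 0; -0.7 0 0.9 -0.12; -0.7 0 0.9 -0.24; -0.7 0 0.9 -0.36; -0.7 0 0.9 -0.48"

```text
time_s: 33.5
ee_pos: [632.4, 104.6, 184.5]
eef_rot: [-1.346, 1.001, -0.995]
force: [0.5, -0.8, -3.2]
width: 0.109
```

```bash
python3 - <<'E'
from h import *
to(632.6,105,185,91.4)
print(env.sense()['wrist_torque'])
E
```

```text
t 33.5 p [632.4 104.6 184.5] zang 16.41 w 10.0 F [ 0.5 -0.8 -3.2] q6 -0.3
DELTA [-0.3 -0.5  0.3] roll -1.309
[-0.39018753 -0.5193854  -0.04565246]
```

Turning freely with little force. Continue.

apply_moves --deltas "0 0 0 -0.14; 0 0 0 -0.28; 0 0 0 -0.42; 0 0 0 -0.56; 0 0 0 -0.7"

```text
time_s: 34.0
ee_pos: [632.8, 105.0, 184.5]
eef_rot: [-1.534, 0.46, -0.448]
force: [2.3, 1.7, -3.8]
width: 0.108
```

apply_moves --deltas "0 0 0 -0.14; 0 0 0 -0.28; 0 0 0 -0.42; 0 0 0 -0.56; 0 0 0 -0.6"

```text
time_s: 34.5
ee_pos: [633.0, 105.5, 184.4]
eef_rot: [-1.578, -0.012, 0.027]
force: [0.9, 0.9, -2.1]
width: 0.104
```

apply_moves --deltas "0 0 0 0; 0 0 0 0"

```text
time_s: 34.7
ee_pos: [632.9, 105.5, 184.4]
eef_rot: [-1.578, -0.011, 0.027]
force: [0.4, -0.1, -2.0]
width: 0.109
```

```bash
python3 - <<'E'
from h import *
to(632.6,105,185,91.4)
print(env.sense()['wrist_torque'])
E
```

```text
t 34.7 p [632.9 105.5 184.4] zang 91.37 w 10.0 F [ 0.4 -0.1 -2. ] q6 -1.61
DELTA [-0.4 -0.6 -0.5] roll -0.001
[ 0.16105944 -0.60372654  0.10682791]
```

apply_moves --deltas "0 0 0 0; 0 0 0 0; 0 0 0 0; 0 0 0 0" --fingers 45

```text
time_s: 35.1
ee_pos: [633.0, 105.5, 184.5]
eef_rot: [-1.578, -0.011, 0.026]
force: [-0.1, 0.1, 0.5]
width: 0.427
```

apply_moves --deltas "0 -20 0 0; 0 -50 0 0; 0 -70 0 0; 0 -75 0 0.14; 0 -75 0 0.28"

```text
time_s: 35.6
ee_pos: [634.4, 106.1, 261.5]
eef_rot: [-1.569, 0.21, -0.202]
force: [1.0, 0.2, -0.4]
width: 0.489
```

```bash
python3 - <<'E'
from h import *
to(636.4,-44.5,260,9)
E
```

```text
t 35.6 p [634.4 106.1 261.5] zang 74.99 w 44.9 F [ 1.   0.2 -0.4] q6 -1.33
DELTA [  40.9    2.6 -144.9] roll 1.152
```

apply_moves --deltas "8 0 -30 0.14; 16 0 -60 0.28; 24 0 -90 0.42; 32 0 -120 0.56; 41 0 -145 0.7"

```text
time_s: 36.1
ee_pos: [636.2, -46.1, 262.8]
eef_rot: [-1.446, 0.758, -0.754]
force: [0.5, 0.6, 0.3]
width: 0.492
```

```bash
python3 - <<'E'
from h import *
b=snap('top','t34.png')
to(636.4,-44.5,260,9)
E
```

```text
t 36.1 p [636.6 -50.  262.9] zang 34.03 w 45.3 F [-0.6 -2.1 -1.3] q6 -0.85
DELTA [-4.7  2.8  2.9] roll 0.437
```

apply_moves --deltas "-3 1 2 0.14; -4.7 3 3 0.28; -4.7 3 3 0.42; -4.7 3 3 0.437; -4.7 3 3 0.437"

```text
time_s: 36.65
ee_pos: [636.4, -44.2, 259.9]
eef_rot: [-1.293, 1.091, -1.094]
force: [0.1, -0.2, 0.7]
width: 0.492
```

apply_moves --deltas "0 0 0 0; 0 0 0 0"

```text
time_s: 36.85
ee_pos: [636.5, -44.1, 259.9]
eef_rot: [-1.294, 1.089, -1.093]
force: [0.3, 0.1, -0.5]
width: 0.491
```

```bash
python3 - <<'E'
from h import *
s=snap('scene','s35.png')
to(636.4,-44.5,185.5,9)
cv2.imwrite('pics/s35c.png',cv2.convertScaleAbs(cv2.resize(s['pixels'][110:270,220:400],None,fx=3.7,fy=3.7,interpolation=2),alpha=1.6))
E
```

```text
t 36.9 p [636.5 -44.1 259.9] zang 9.26 w 45.0 F [-0.1 -0.5 -0.2] q6 -0.41
DELTA [-0.3 74.4  0.4] roll 0.005
```

View pics/s35c.png

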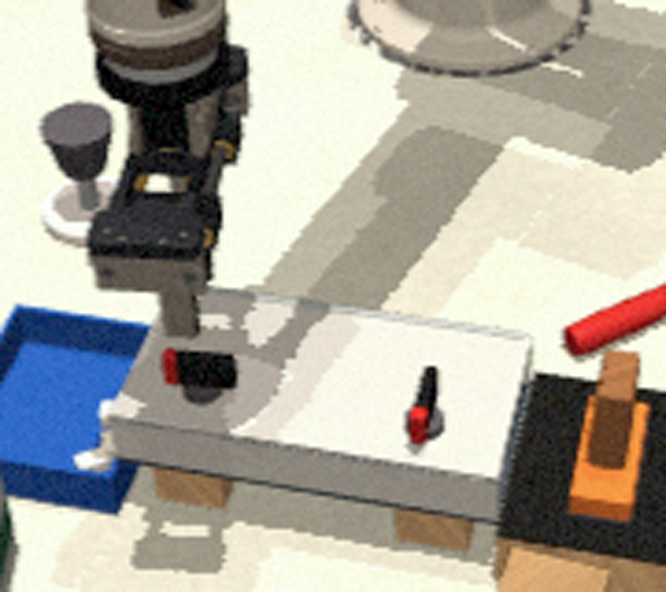

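apply_moves --deltas "0 20 0 0; 0 40 0 0; 0 58 0 0; 0 70 0 0; 0 73 0 0"

```text
time_s: 37.4
ee_pos: [635.2, -44.6, 185.2]
eef_rot: [-1.295, 1.092, -1.091]
force: [0.5, 0.2, -0.3]
width: 0.49
```

apply_moves --deltas "0 0 0 0; 0 0 0 0; 0 0 0 0; 0 0 0 0; 0 0 0 0" --fingers 8

```text
time_s: 37.9
ee_pos: [635.0, -45.0, 186.0]
eef_rot: [-1.296, 1.092, -1.091]
force: [-3.5, -0.2, 2.6]
width: 0.106
```

apply_moves --deltas "0 0 0 0; 0 0 0 0"

```text
time_s: 38.1
ee_pos: [635.0, -45.0, 186.0]
eef_rot: [-1.296, 1.092, -1.091]
force: [-0.8, -0.7, 0.6]
width: 0.106
```

```bash
python3 - <<'E'
from h import *
to(636.4,-44.5,185.5,91.4)
E
```

```text
t 38.1 p [635. -45. 186.] zang 9.28 w 9.8 F [-0.8 -0.7  0.6] q6 -0.41
DELTA [-0.3  0.5  1.5] roll -1.433
```

Gripped at 9.8 mm. Turn by −1.43 rad.

apply_moves --deltas "0 0 0 -0.12; 0 0 0 -0.26; 0 0 0 -0.4; 0 0 0 -0.54; 0 0 0 -0.68"

```text
time_s: 38.6
ee_pos: [635.3, -44.8, 186.0]
eef_rot: [-1.508, 0.57, -0.563]
force: [0.3, 0.5, -1.2]
width: 0.106
```

apply_moves --deltas "0 0 0 -0.14; 0 0 0 -0.28; 0 0 0 -0.42; 0 0 0 -0.56; 0 0 0 -0.7"

```text
time_s: 39.1
ee_pos: [635.4, -44.4, 186.0]
eef_rot: [-1.58, 0.02, -0.008]
force: [-1.4, 0.6, 0.2]
width: 0.107
```

```bash
python3 - <<'E'
from h import *
to(636.4,-44.5,185.5,91.4)
E
```

```text
t 39.1 p [635.4 -44.4 186. ] zang 88.99 w 9.8 F [-1.4  0.6  0.2] q6 -1.8
DELTA [ 1.   0.5 -0. ] roll -0.042
```

apply_moves --deltas "0 0 0 -0.042; 0 0 0 -0.042"

```text
time_s: 39.3
ee_pos: [635.4, -44.4, 186.0]
eef_rot: [-1.579, -0.013, 0.026]
force: [-1.7, 0.3, -0.6]
width: 0.107
```

apply_moves --deltas "0 0 0 0; 0 0 0 0; 0 0 0 0; 0 0 0 0" --fingers 45

```text
time_s: 39.7
ee_pos: [635.5, -44.3, 186.0]
eef_rot: [-1.579, -0.013, 0.025]
force: [-1.0, -0.8, -0.1]
width: 0.43
```

apply_moves --deltas "0 -20 0 0; 0 -60 0 0; 0 -110 0 0; 0 -160 0 0; 0 -200 0 0"

```text
time_s: 40.2
ee_pos: [637.2, -42.6, 389.7]
eef_rot: [-1.58, -0.015, 0.022]
force: [0.5, 0.4, -0.3]
width: 0.49
```

```bash
python3 - <<'E'
from h import *
to(330,-260,400)
E
```

```text
t 40.2 p [637.2 -42.6 389.7] zang 91.37 w 45.1 F [ 0.5  0.4 -0.3] q6 -1.85
DELTA [-312.4   -6.9 -210.1] roll 0.0
```

apply_moves --deltas "-40 0 -27 0; -80 0 -54 0; -120 0 -81 0; -160 0 -108 0; -200 0 -135 0"

```text
time_s: 40.7
ee_pos: [438.9, -182.9, 392.0]
eef_rot: [-1.581, -0.016, 0.022]
force: [0.3, -1.6, 0.0]
width: 0.49
```

apply_moves --deltas "-30 0 -30 0; -60 0 -60 0; -60 0 -70 0; -60 0 -70 0"

```text
time_s: 41.1
ee_pos: [380.4, -255.4, 393.1]
eef_rot: [-1.581, -0.014, 0.02]
force: [0.3, 0.3, 0.2]
width: 0.489
```

```bash
python3 - <<'E'
from h import *
s=snap('scene','s36.png');b=snap('top','t36.png')
st()
cv2.imwrite('pics/s36c.png',cv2.convertScaleAbs(cv2.resize(s['pixels'][150:280,190:440],None,fx=3.2,fy=3.2,interpolation=2),alpha=1.6))
cv2.imwrite('pics/t36c.png',cv2.convertScaleAbs(cv2.resize(b['pixels'][130:260,195:445],None,fx=3.2,fy=3.2,interpolation=2),alpha=1.6))
E
```

```text
t 41.2 p [ 381.2 -253.8  392.9] w 0.49 F [-0.  -0.4  1. ] q [-0.85 -0.2   1.78 -0.01  1.56 -2.44]
[[ 1.    -0.004 -0.025]
 [ 0.025 -0.009  1.   ]
 [-0.004 -1.    -0.009]]
```

View pics/s36c.png

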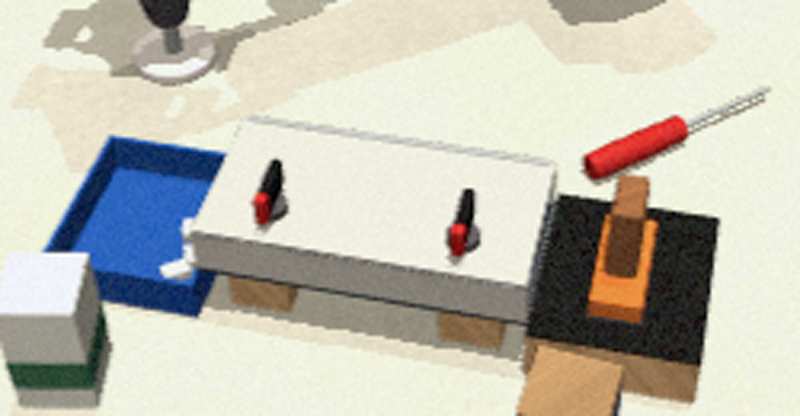

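View pics/t36c.png

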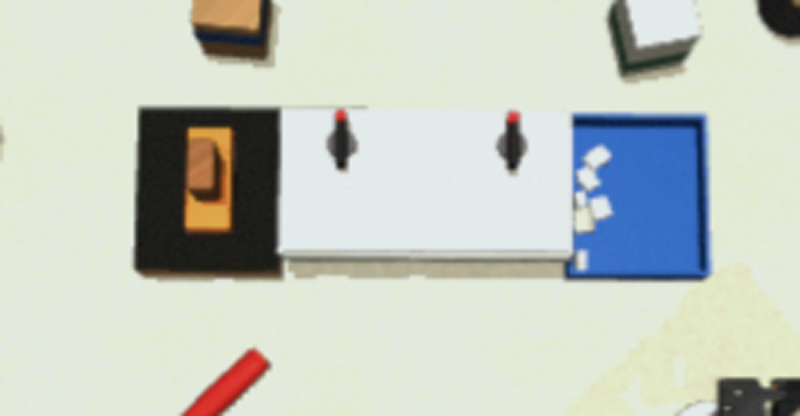

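```bash
python3 -c "
from h import *
print(hand_in())"
```

```text
the job is handed in; nothing more can be done
None
```

The whole task was carried out in order and handed in at about 41 s of the 210 s allowed; the hand-in gave no verdict.

**What I did**
- **Chips:** I swept all six off the end of the housing into the tray in one pass, holding the scraper by its wooden grip. The fingers stayed well above the chips.
- **Scraper:** It is back upright on the stand and let go.
- **Drivers:** Both blocks lie flat across the channel floor, about 110 mm apart.
- **Cover:** It is pushed down to its stop. The fingertips ended about 92 mm above the bench, where the shut cover's top should be.
- **Wing knobs:** I gripped each one and turned it only after the cover was shut. Both now point square to the far edge, to within a few degrees.

**What the last checks showed**
- The final pictures show six chips in the tray, the scraper upright, the cover flat and both red ends towards the lip.
- The drivers were last seen flat inside the housing, just before the cover was shut.
- The bystanders I could see had not moved.
- The arm was parked clear of everything.

**What disagreed:** The two cameras differed by about 5–7 mm on positions. I used values between them and confirmed by touch where it mattered. The hidden tongues can't be seen, so I judged them from the wing angles alone.

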